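Hotplate off, board to the cooling stand

ROBOT

A 6-joint arm with a two-finger parallel gripper is mounted at the origin on the work surface. World frame = base frame: x ahead of the robot, y to its left, z up, the work surface at z = 0. Lengths are in m, angles in rad, forces in N, time in s.
With the tool pointing down it reaches from about 0.3 to 1 m from the base axis. Payload 5.1 kg.
Tool frame: the origin (TCP) lies midway between the tips of the shut fingers; the grasp point (between the pads) lies 19 mm behind it; x points along the fingers, y is the direction in which the jaws open and shut, and the axes are right-handed (so a half turn about x gives the same grasp; the last joint's range is limited). The gripper opens to 95 mm and grips with 3 to 60 N. Pads are 20 mm wide; open, the fingers measure 119 mm over their backs; the gripper's body (75 mm by 180 mm) begins 59 mm behind the grasp point.
Start: joints at [-1.355, 0.124, 1.65, -0, 1.367, -0.083], TCP at [0.191, -0.621, 0.215] pointing down, gripper open.
Joint ranges: [-2.61, 2.61], [-1.02, 2.33], [0.03, 2.71], [-1.35, 4.49], [0.32, 2.68], [-2.91, 2.91]. Speed limits (rad/s): [2.57, 2.57, 3.14, 3.14, 3.14, 3.14].

INTERFACE

Orientations are given as [roll, pitch, yaw] about the fixed x, y, z axes, in that order (R = Rz(yaw) Ry(pitch) Rx(roll)).
In Python, from bench import arm, grab_frame, job gives the robot as it stands.
- The arm moves only by the shell command python3 -m pendant 'ROWS'. ROWS is JSON, a list of rows, each a list of 7 numbers: the opening, from 0 (shut) to 1 (fully open), then the shift along the tool's x, y, z normalised to -1 to 1, where 1 is 400 mm, then the turn, a rotation vector about the tool's x, y, z normalised to -1 to 1, where 1 is 45 degrees. In form: [[claw, dx, dy, dz, ax, ay, az], ...]. A call has 1 to 20 rows; each row is the pose to reach, as a shift and turn from the pose measured when the call began, along the tool's axes at that moment; what a row does not reach only later rows make up. A row lasts 1/8 s, in which the tool goes at most 62.5 mm and 10.7 degrees, less where a joint would pass 70% of its speed; a pose out of reach is approached as far as the arm can. A call with a number of a shift or a turn outside -1 to 1 is refused whole. A call with a gripper value outside its range is refused whole. The fingers move at their own pace and stop on an object; the grip force is fixed at half the most. Time passes only in rows, so rows that repeat a pose let the fingers close. It gives the time, the measured TCP pose, the force and the opening at its end, in the units of the state.
- arm.state(): the state, without advancing time (a new reading comes with each control period).
- grab_frame(name): name is "scene" or "top" or "wrist"; returns a dict with "pixels" (384x512x3 uint8, red, green, blue), "range_z" (384x512 float32, m along the optical axis (not along the pixel's ray), 0 where there is no reading), "fx", "fy", "cx", "cy" (pixels), "world_from_camera" (4x4, takes a point from camera to world coordinates); the wrist camera has in their place "tool_from_camera" (4x4, takes a point from camera to tool coordinates, whose origin is the TCP and whose axes are the tool frame's). Camera axes: x right, y down, z forward; pixel columns grow to the right and rows downward; lengths in m; the calibration is good to about 2 mm. A picture is of the moment at which its call begins: read the wrist's pose just before it.
- job.close_job(): hands the job in, once; it reports no verdict.
The state is a dict: "time_s": time; "qpos": joint angles; "qd": joint speeds; "effort": joint torques, N m; "tcp_pos": TCP position; "tool_rot": TCP orientation; "wrist_force": force on the tool from outside, world axes, zero at the start; "moment": the same for the moment, N m; "grip_width": opening from 0.0 (shut) to 1.0 (fully open).
Only numpy, scipy, OpenCV 4.12 (cv2) and the standard library are available. Lean on these libraries where they do the work, as an engineer would, in place of code of your own. Each camera call takes 0.05 s, during which the arm holds its last target.

TASK

Turn the hotplate off: lift the guard on the switch box, push the toggle all the way over towards the guard's hinge, and close the guard fully again. Then slide the spatula under the circuit board from the hotplate's open front, lift the board on it and set it gently on the middle of the cooling stand, its edges square with the stand's, without ever touching the board with the gripper. Finally leave the spatula standing level on the bench on its blade and heel, let go, and leave everything else where it is.

Things in the scene. Friction and masses are not known exactly. Their poses are not given: they have to be found in the camera images.
- hotplate: hotplate, fixed: grey block 170 (along x) x 176 (along y), flat steel deck 45 above the bench. Sheet walls 6 thick rise 30 above the deck along its back (+x) edge and both sides (inner width 164); the front (-x) edge is open. Origin on the bench under its centre; +x points from the open front to the back wall (sizes in mm).
- board: green circuit board on the hotplate, 0.09 kg: laminate 110 (x) x 100 (y) x 3 on four feet 8 x 8 and 10 high at (+-49, +-44), so a gap 10 high and 80 wide lies under it along its x axis, which is within 10 degrees of the hotplate's. Parts on top reach 29 above the soles. Origin: its middle, at the soles; z up (sizes in mm).
- stand: cooling stand, fixed: slotted flat aluminium deck 170 (x) x 160 (y), top 45 above the bench, no rim, open all round. Origin on the bench under its centre. It and the hotplate stand side by side and may be swapped (sizes in mm).
- spatula: board spatula, 0.2 kg, standing by itself level on the bench on its blade and heel. Origin at the level of the blade's underside, under the middle of the handle; +x points to the blade's tip. Flat steel blade 64 wide, 3 thick, from x = 50 to 150. An upright 30 wide at x = 52 joins it to the handle. Heel plate 40 wide at x = -62 reaches down to the level of the blade's underside (sizes in mm).
- spatula_grip (a point): middle of the spatula's black handle, a level bar 18 wide (y) x 22 high, x from -60 to 55, its centre line 55 above the blade's underside. Axes as the spatula's (sizes in mm).
- switchbox: hotplate's switch box, fixed: 130 (x) x 90 (y), top 60 above the bench, with the guarded toggle on top. Origin on the bench under its centre; +x points from its front to the guard's hinge (sizes in mm).
- guard_tab (a point): middle of the graspable part of the tab on the guard: an upright fin 10 thick (y), 26 long (x), standing 34 above the guard's top plate (this point is 24 above that plate, 10 below the fin's top). Moves with the guard; when shut it lies 78 in front of (-x) and 80 above the hinge (sizes in mm).
- guard_hinge (a point): middle of the guard's hinge line, which runs along the switch box's y axis, 46 behind its centre and 62 above the bench (sizes in mm).
- guard (a joint): angle (rad) of the guard, a black box-shaped cover 90 long, 56 wide, 56 high over the toggle: 0 shut, 1.57 its top plate upright at the back, 1.9 its stop. Stiff hinge: stays where it is left; about 1 to 2 N at the tab move it. It may start a little ajar (sizes in mm).
- toggle (a joint): angle (rad) of the toggle lever: 0 leaning 0.45 rad to the front (on), 0.9 leaning 0.45 rad to the back, towards the hinge (off). Stays where it is left, about 1 N at its tip moves it (sizes in mm).
- toggle_tip (a point): tip of the steel toggle lever, 8 thick with a 12 ball end, 47 from its pivot, which lies at the centre of the switch box 62 above the bench (sizes in mm).
- breadboard: bystander, loose, to be left alone: white plastic breadboard, 165 x 55 x 9 (mm). Origin under its middle.
- multimeter: bystander, loose, to be left alone: black handheld meter lying flat, 150 x 75 x 36 (mm). Origin under its middle.
- spool: bystander, loose, to be left alone: solder spool standing on end, diameter 44, height 30 (mm). Origin under its middle.
- fluxbottle: bystander, loose, to be left alone: small white bottle, diameter 36, height 85, standing in the gap between the hotplate and the stand (mm). Origin under its middle.
- screwdriver: bystander, loose, to be left alone: screwdriver lying flat (mm). Origin under its middle.
- cutters: bystander, loose, to be left alone: side cutters lying flat, about 140 long (mm). Origin under its middle.
- penpot: bystander, loose, to be left alone: open steel pot, diameter 72, height 100 (mm). Origin under its middle.

How it is judged:
By the outcome, as a careful person would: the job done as asked, in the order asked, and still so for the second after the job is handed in, with the robot touching nothing.
It also fails if it takes over 72 s, if anything falls off the work surface, if the arm or the gripper's body presses on something with over 40 N, if the wrist force passes 120 N, or if a joint passes its speed limit or range.

## Working session

There is one attempt and no reset: what is moved stays moved. The work goes in short steps, Python scripts to look and compute and a shell command to move; the robot and the scene stay as the last step left them, time stands still between calls to the robot, and variables do not carry over. Pictures are saved under pics/ and viewed, and the job is handed in when it is done.

```bash
ls; mkdir -p pics
python3 - <<'E'
from bench import arm, grab_frame
import cv2,numpy as np
s=arm.state();print(s)
for n in ("scene","top","wrist"):
    f=grab_frame(n);cv2.imwrite(f"pics/{n}0.png",f["pixels"][:,:,::-1]);np.savez(f"/tmp/{n}0.npz",**f)
    print(n,f["fx"],f["fy"],f["cx"],f["cy"]);print(np.round(f.get("world_from_camera",f.get("tool_from_camera")),4))
E
```

```text
pics
{'time_s': 0.0, 'qpos': array([-1.35455121e+00,  1.24500510e-01,  1.65165162e+00,  1.03288023e-05,
        1.36750695e+00, -8.26054249e-02]), 'qd': array([-0.00074742, -0.00031921, -0.00064312, -0.00078981, -0.00262331,
       -0.00038882]), 'effort': array([ 2.39429239e-03, -4.17597628e+01, -3.59933853e+01,  7.76318111e-02,
        4.91882977e-02, -1.79337721e-04]), 'tcp_pos': array([ 0.19120875, -0.62057342,  0.21340326]), 'tool_rot': array([-1.65829508,  1.56872987,  1.78214602]), 'wrist_force': array([-1.19590442, -0.02095892,  0.38334959]), 'moment': array([-0.00646741,  0.07669821, -0.00136376]), 'grip_width': 0.9987365441159753}
scene 460.23162849111844 460.23162849111844 259.8366964246465 196.249911641766
[[-0.863   0.2776 -0.4221  1.0753]
 [ 0.5052  0.4619 -0.729   0.8603]
 [-0.0074 -0.8424 -0.5388  0.7646]
 [ 0.      0.      0.      1.    ]]
top 405.7602014372695 405.7602014372695 266.3824501069292 188.07442971590868
[[-0.0034 -0.9987  0.0501  0.4958]
 [-1.      0.0037  0.0052 -0.0183]
 [-0.0053 -0.0501 -0.9987  1.4516]
 [ 0.      0.      0.      1.    ]]
wrist 287.07617499156385 287.07617499156385 252.8950533856503 192.85512563988217
[[-1.000e-04 -2.540e-01  9.672e-01 -1.701e-01]
 [ 1.000e+00 -1.000e-04  1.000e-04 -7.000e-04]
 [ 0.000e+00  9.672e-01  2.540e-01 -7.070e-02]
 [ 0.000e+00  0.000e+00  0.000e+00  1.000e+00]]
```

View pics/scene0.png

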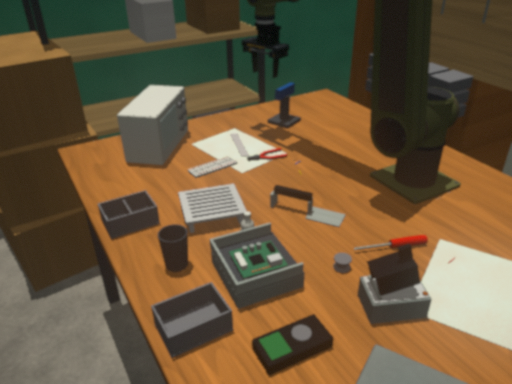

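View pics/top0.png

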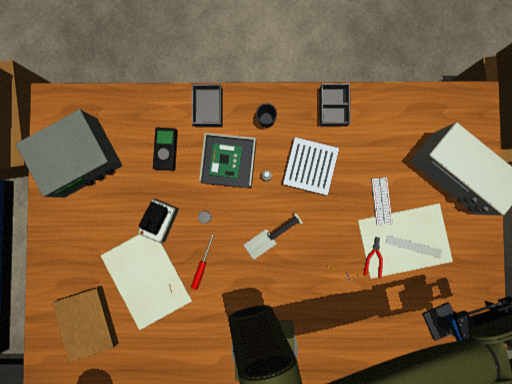

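View pics/wrist0.png

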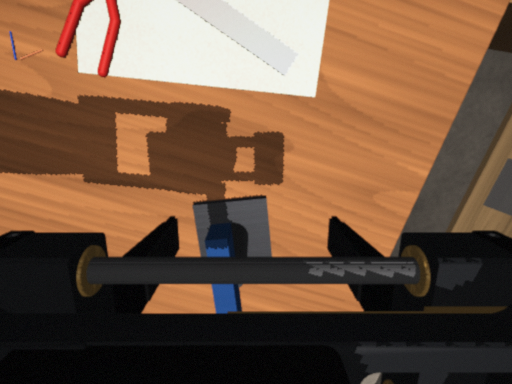

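The top view shows the hotplate with the board at (228,160), the stand at (310,165), the spatula at (272,236) and the switch box at (158,222). The scene view shows the same items, with the guard black on the box at (393,275). I'll zoom in on both.

Run:
```python
import cv2,numpy as np
t=cv2.imread('pics/top0.png');s=cv2.imread('pics/scene0.png')
a=cv2.resize(t[125:270,125:345],None,fx=3.6,fy=3.6,interpolation=cv2.INTER_CUBIC);cv2.imwrite('pics/topz.png',a)
b=cv2.resize(s[170:340,170:440],None,fx=2.9,fy=2.9,interpolation=cv2.INTER_CUBIC);cv2.imwrite('pics/scenez.png',b)
```

```text
(no output)
```

View pics/topz.png

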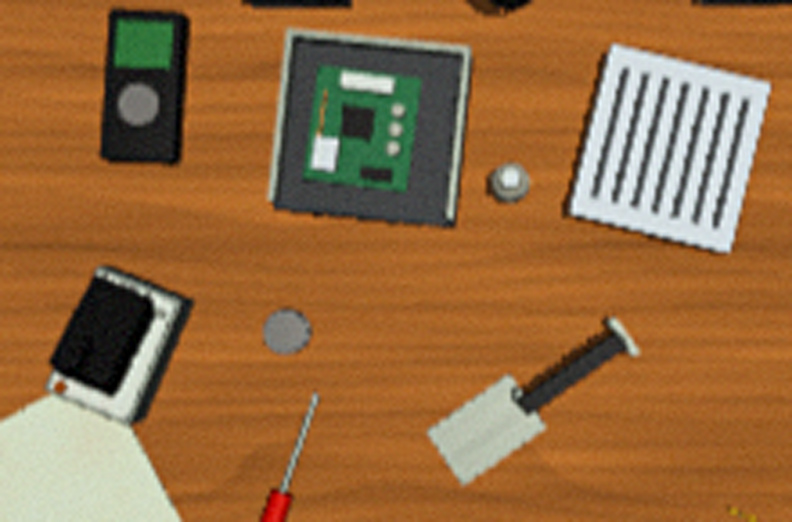

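View pics/scenez.png

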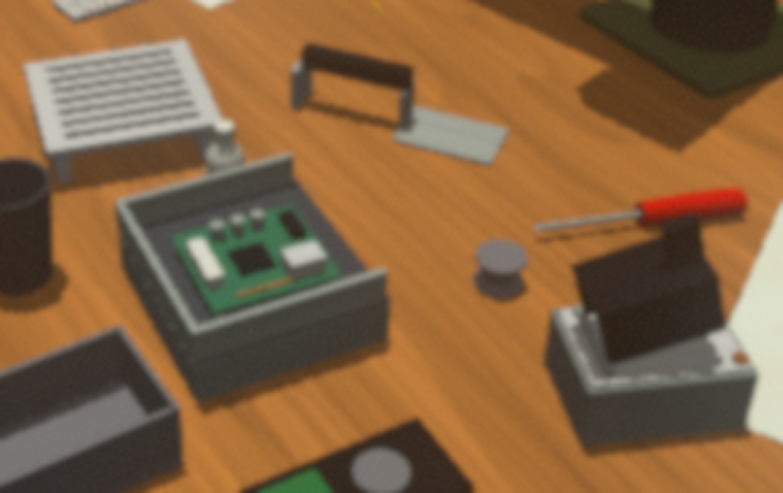

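```bash
cat > h.py <<'E'
import numpy as np,cv2
from scipy.spatial.transform import Rotation as Rn
def toolT(s):
    T=np.eye(4);T[:3,:3]=Rn.from_euler('xyz',s['tool_rot']).as_matrix();T[:3,3]=s['tcp_pos'];return T
def cloud(f,W=None):
    W=f['world_from_camera'] if W is None else W
    d=f['range_z'];v,u=np.mgrid[:d.shape[0],:d.shape[1]]
    P=np.stack([(u-f['cx'])/f['fx']*d,(v-f['cy'])/f['fy']*d,d],-1)
    P=P@W[:3,:3].T+W[:3,3];P[d==0]=np.nan;return P
def ray(f,uv,z,W=None):
    W=f['world_from_camera'] if W is None else W
    uv=np.atleast_2d(uv).astype(float)
    r=np.stack([(uv[:,0]-f['cx'])/f['fx'],(uv[:,1]-f['cy'])/f['fy'],np.ones(len(uv))],-1)@W[:3,:3].T
    c=W[:3,3];return (c+r*((z-c[2])/r[:,2])[:,None])[:,:2]
def rect(P):
    r=cv2.minAreaRect((P[:,:2]*1000).astype(np.float32));return r
E
python3 - <<'E'
from h import *
f=dict(np.load('/tmp/top0.npz'));P=cloud(f)
img=f['pixels']
b=P[200:215,330:350].reshape(-1,3);print('bench',np.nanmean(b[:,2]),np.nanstd(b[:,2]))
for n,(v,u) in dict(deck=(180,245),board=(162,229),stand=(148,300),blade=(245,258),guard=(215,155),box=(232,160),handle=(225,285),boxend=(203,160)).items(): print(n,P[v,u].round(4))
hsv=cv2.cvtColor(img,cv2.COLOR_RGB2HSV)
def blob(m,z,n):
    m=m.astype(np.uint8);k,l,st,c=cv2.connectedComponentsWithStats(m)
    i=1+st[1:,4].argmax();v,u=np.nonzero(l==i);Q=ray(f,np.c_[u,v],z);print(n,st[i],rect(Q),Q.mean(0));return l==i
V,U=np.mgrid[:384,:512]
def win(u0,u1,v0,v1):return (U>=u0)&(U<u1)&(V>=v0)&(V<v1)
g=(hsv[...,0]>40)&(hsv[...,0]<85)&(hsv[...,1]>80)
blob(g&win(205,250,140,182),.058,'board')
gry=(hsv[...,1]<70)
blob((gry&(hsv[...,2]>150))&win(275,345,130,200),.045,'stand')
blob((gry&(hsv[...,2]>120))&win(240,280,225,262),.003,'blade')
w=(P[...,2]>.068)&(P[...,2]<.085)&win(195,262,125,195)
blob(w,.075,'walls')
w=(P[...,2]>.02)&(P[...,2]<.085)&win(195,262,125,195); blob(w,.06,'hot all')
w=(P[...,2]>.055)&win(268,305,205,240);blob(w,.066,'handle')
w=(P[...,2]>.045)&win(130,185,190,250);m=blob(w,.06,'boxall')
np.set_printoptions(linewidth=250)
print((P[196:246:2,136:182:2,2]*1000).round(0))
E
```

```text
bench 0.0008928552179461722 0.0030706283312046394
deck [0.5948 0.0632 0.0451]
board [0.6566 0.1179 0.0553]
stand [ 0.7053 -0.1284  0.0486]
blade [0.3667 0.0195 0.008 ]
guard [0.4756 0.3528 0.1252]
box [0.4164 0.3541 0.057 ]
handle [ 0.4394 -0.074   0.0671]
boxend [0.5157 0.3553 0.0561]
board [209 143  33  36 628] ((662.955078125, 130.91448974609375), (100.93306732177734, 112.92417907714844), 82.25675201416016) [0.6596368  0.12837586]
stand [ 284  137   55   58 1721] ((644.0086059570312, -166.07846069335938), (158.82223510742188, 169.72410583496094), 75.70784759521484) [ 0.64368795 -0.16593782]
blade [244 229  32  30 490] ((370.1049499511719, 13.712776184082031), (64.24768829345703, 99.3573226928711), 35.07888412475586) [0.36915858 0.01507733]
walls [199 133  57  53 287] ((664.928466796875, 121.75064086914062), (176.56295776367188, 162.69837951660156), 84.00080871582031) [0.69176266 0.12132942]
hot all [ 199  133   57   56 2633] ((661.119384765625, 122.73259735107422), (180.60040283203125, 175.7062530517578), 83.94477844238281) [0.6614008  0.12250209]
handle [269 217  31  23 185] ((42
[... 2528 characters left out ...]
-1.  56.  66.  64.  60.  60.  64.  62. 104.  97.  61.  60.  57.  63.  40.   3.  -4.  -2.   2.  -2.   3.   3.]
 [ -5.  -1.  -4.  -1.  57.  52.  59.  57.  56.  59.  59.  52.  56.  63.  52.  24.   3.  -1.  -2.  -8.   8.   4.   2.]
 [ -2.   5.  -2.   2.   5.  -1.  62.  63.  60.  60.  62.  55.  60.  62.  41.  10.  -1.   1.  -0.   4.  -1.  -3.   0.]
 [ -1.  -1.  -2.   3.   0.   2.  -2.   4.   2.  54.  62.  60.  60.  59.  27.  -1.   5.   7.   0.   3.   2.   2.   4.]
 [ -1.  -2.   0.   1.   5.   2.   1.   6.  -5.  -1.  -2.  53.  64.  46.  13.  -5.   4.  -2.   1.   6.   3.  -3.  -4.]
 [ -6.   4.  -1.   1.  -3.  -1.   2.   4.   1.  -0.  -0.   1.   2.  -4.  -7.  -2.  -3.   0.   7.   4.   3.   1.   5.]]
```

Run:
```python
from h import *
f=dict(np.load('/tmp/top0.npz'));P=cloud(f)
V,U=np.mgrid[:384,:512]
w=(np.abs(P[...,2]-.060)<.007)&(U>130)&(U<185)&(V>190)&(V<250)
w=cv2.morphologyEx(w.astype(np.uint8),cv2.MORPH_OPEN,np.ones((2,2)))
v,u=np.nonzero(w);Q=ray(f,np.c_[u,v],.06);r=rect(Q);print('box',r);print(cv2.boxPoints(r).round(0).tolist())
# guard plate plane fit in box frame
yaw=np.radians(r[2]-90) if r[2]>45 else np.radians(r[2])
ex=np.array([np.cos(yaw),np.sin(yaw)]);ey=np.array([-ex[1],ex[0]]);c=np.array(r[0])/1000
for n,fn in (('top',f),('scene',dict(np.load('/tmp/scene0.npz')))):
    P=cloud(fn).reshape(-1,3);P=P[~np.isnan(P[:,0])]
    L=np.c_[(P[:,:2]-c)@ex,(P[:,:2]-c)@ey,P[:,2]]
    near=(abs(L[:,0])<.12)&(abs(L[:,1])<.08)
    L=L[near]
    tab=L[L[:,2]>.155];print(n,'tab',len(tab),tab.mean(0).round(4),np.ptp(tab,axis=0).round(3),tab.min(0).round(3),tab.max(0).round(3))
    pl=L[(L[:,2]>.112)&(L[:,2]<.148)&(abs(L[:,1])<.025)];
    if n=='top':
        A=np.c_[pl[:,0],np.ones(len(pl))];print(np.linalg.lstsq(A,pl[:,2],rcond=None)[0],pl.min(0),pl.max(0))
    np.save(f'/tmp/L_{n}.npy',L)
# scene view of box top
s=arm=None
from bench import arm
s=arm.state();T=toolT(s);print(T.round(3))
```

```text
box ((451.221923828125, 361.9709777832031), (89.27680969238281, 129.90640258789062), 66.88887786865234)
[[374.0, 346.0], [493.0, 295.0], [528.0, 378.0], [409.0, 429.0]]
top tab 41 [-0.0037  0.0054  0.1686] [0.029 0.01  0.023] [-0.018  0.001  0.156] [0.01  0.012 0.178]
[-0.20348837  0.13127966] [-0.03331653 -0.02232225  0.11213965] [0.06171913 0.0249515  0.14778489]
scene tab 112 [-0.0028  0.0116  0.1651] [0.03  0.013 0.018] [-0.018  0.004  0.156] [0.012 0.016 0.174]
[[-0.     0.294 -0.956  0.191]
 [ 0.002 -0.956 -0.294 -0.621]
 [-1.    -0.002 -0.     0.214]
 [ 0.     0.     0.     1.   ]]
```

```bash
cat >> h.py <<'E'
def yawdown(psi,tilt=0):
    # tool x down, tool y at heading psi(deg); tilt(deg) rotates tool about its y so that tool x swings towards tool z (forward)
    p=np.radians(psi);y=np.array([np.cos(p),np.sin(p),0]);x=np.array([0,0,-1.]);z=np.cross(x,y)
    t=np.radians(tilt);x2=np.cos(t)*x+np.sin(t)*z;z2=np.cross(x2,y)
    return np.c_[x2,y,z2]
def rel(pos,R,s=None):
    if s is None:
        from bench import arm; s=arm.state()
    T=toolT(s);d=T[:3,:3].T@(np.array(pos)-T[:3,3]);w=Rn.from_matrix(T[:3,:3].T@R).as_rotvec()
    print('mm',(d*1000).round(1),'deg',np.degrees(w).round(1),'rows:',(d/.4).round(4),(w/np.radians(45)).round(4),'minrows',max(np.linalg.norm(d)/.0625,np.degrees(np.linalg.norm(w))/10.7).__round__(1))
E
python3 - <<'E'
from h import *
rel([.42,-.40,.33],yawdown(-32))
E
```

```text
mm [-116.  -143.8 -283.7] deg [-40.9  -0.    0.1] rows: [-0.2901 -0.3595 -0.7091] [-9.085e-01 -9.000e-04  1.900e-03] minrows 5.4
```

```bash
python3 -m pendant '[[1,-0.29,0,0,0,0,0],[1,-0.29,-0.36,-0.71,-0.91,0,0],[1,-0.29,-0.36,-0.71,-0.91,0,0],[1,-0.29,-0.36,-0.71,-0.91,0,0],[1,-0.29,-0.36,-0.71,-0.91,0,0],[1,-0.29,-0.36,-0.71,-0.91,0,0]]'
python3 - <<'E'
from h import *
rel([.46,.03,.33],yawdown(10))
E
```

```text
time_s: 0.9
tcp_pos: [0.414, -0.4051, 0.3283]
tool_rot: [-2.326, 1.569, 1.83]
wrist_force: [0.6, -0.3, -0.6]
grip_width: 1.0
mm [  -1.  -190.8 -393.7] deg [-41.9  -0.1   0. ] rows: [-0.0025 -0.477  -0.9843] [-0.931  -0.0021  0.001 ] minrows 7.0
```

```bash
python3 -m pendant '[[1,0,-0.477,-0.984,-0.93,0,0],[1,0,-0.477,-0.984,-0.93,0,0],[1,0,-0.477,-0.984,-0.93,0,0],[1,0,-0.477,-0.984,-0.93,0,0],[1,0,-0.477,-0.984,-0.93,0,0],[1,0,-0.477,-0.984,-0.93,0,0],[1,0,-0.477,-0.984,-0.93,0,0]]'
python3 - <<'E'
from h import *
rel([.35,.30,.30],yawdown(50))
E
```

```text
time_s: 1.78
tcp_pos: [0.4594, 0.0302, 0.3289]
tool_rot: [2.924, 1.569, 1.527]
wrist_force: [1.2, 0.2, 0.2]
grip_width: 1.003
mm [  29.3  -61.2 -284.6] deg [-40.1  -0.1  -0.1] rows: [ 0.0733 -0.153  -0.7115] [-0.8902 -0.0018 -0.0011] minrows 4.7
```

```bash
python3 -m pendant '[[1,0.073,-0.153,-0.71,-0.89,0,0],[1,0.073,-0.153,-0.71,-0.89,0,0],[1,0.073,-0.153,-0.71,-0.89,0,0],[1,0.073,-0.153,-0.71,-0.89,0,0],[1,0.073,-0.153,-0.71,-0.89,0,0]]'
python3 - <<'E'
from h import *
rel([.378,.393,.26],yawdown(66.9,35))
E
```

```text
time_s: 2.4
tcp_pos: [0.3485, 0.3013, 0.2996]
tool_rot: [2.358, 1.569, 1.663]
wrist_force: [0.6, 0.5, 0.4]
grip_width: 1.001
mm [ 39.8  89.2 -36.1] deg [-16.3 -34.8   5. ] rows: [ 0.0994  0.2231 -0.0902] [-0.3611 -0.7734  0.1121] minrows 3.6
```

```bash
python3 -m pendant '[[1,0.1,0.223,-0.09,-0.361,-0.773,0.112],[1,0.1,0.223,-0.09,-0.361,-0.773,0.112],[1,0.1,0.223,-0.09,-0.361,-0.773,0.112],[1,0.1,0.223,-0.09,-0.361,-0.773,0.112],[1,0.1,0.223,-0.09,-0.361,-0.773,0.112]]'
cat > wv.py <<'E'
import sys
from h import *
from bench import arm,grab_frame
def shot(name):
    s=arm.state();f=grab_frame('wrist');W=toolT(s)@f['tool_from_camera'];f['W']=W
    cv2.imwrite(f'pics/{name}.png',f['pixels'][:,:,::-1]);np.savez(f'/tmp/{name}.npz',**f)
    return f
if __name__=='__main__':
    f=shot(sys.argv[1]);s=arm.state();print(s['tcp_pos'].round(4),s['qpos'].round(2),s['wrist_force'].round(1))
E
python3 wv.py w1
```

```text
time_s: 3.02
tcp_pos: [0.3763, 0.3931, 0.2577]
tool_rot: [-0.006, 0.962, -0.406]
wrist_force: [0.2, 0.1, -0.3]
grip_width: 0.997
[0.3772 0.393  0.2589] [ 1.01 -0.19  1.97 -0.62  1.31 -0.01] [ 0.6 -0.7  0.7]
```

View pics/w1.png

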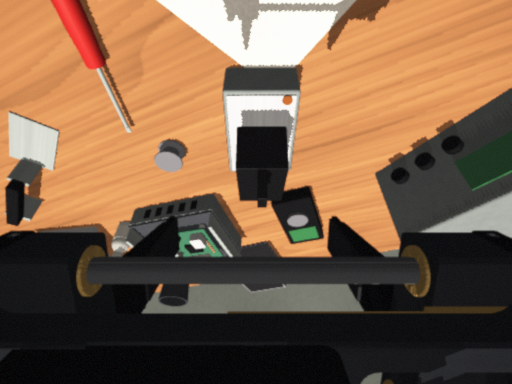

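The wrist view shows the box front at (262,85), the guard's front wall at (262,150) and the dark fin at (263,190). I'll take 3D points from this.

Run:
```python
from h import *
f=dict(np.load('/tmp/w1.npz'));P=cloud(f,f['W'])
c=np.array([.4512,.362]);a=np.radians(-23.1);ex=np.array([np.cos(a),np.sin(a)]);ey=np.array([-ex[1],ex[0]])
L=np.stack([(P[...,:2]-c)@ex,(P[...,:2]-c)@ey,P[...,2]],-1)*1000
np.set_printoptions(linewidth=200,suppress=True)
for v in range(66,212,4):
    print(v,L[v,245].round(0),L[v,262].round(0),L[v,277].round(0))
im=cv2.imread('pics/w1.png');cv2.imwrite('pics/w1z.png',cv2.resize(im[55:225,200:330],None,fx=4,fy=3.5,interpolation=cv2.INTER_CUBIC)[:600])
```

```text
66 [-66. -11.   0.] [-66.  10.   1.] [-66.  29.   1.]
70 [-65. -11.   9.] [-66.  10.  10.] [-66.  28.  10.]
74 [-65. -11.  20.] [-65.  10.  19.] [-66.  28.  20.]
78 [-65. -11.  29.] [-65.  10.  29.] [-66.  27.  31.]
82 [-66. -11.  40.] [-66.   9.  39.] [-67.  27.  41.]
86 [-66. -10.  49.] [-66.   9.  48.] [-66.  26.  49.]
90 [-66. -10.  57.] [-65.   9.  56.] [-66.  26.  57.]
94 [-61. -10.  58.] [-61.   9.  57.] [-61.  26.  57.]
98 [-58. -10.  60.] [-57.   9.  59.] [-58.  26.  60.]
102 [-52. -10.  60.] [-52.   9.  59.] [-51.  27.  58.]
106 [-47. -10.  60.] [-46.  10.  59.] [-46.  27.  59.]
110 [-41. -11.  59.] [-41.  10.  60.] [-41.  28.  59.]
114 [-36. -11.  60.] [-36.  10.  60.] [-36.  28.  60.]
118 [-30. -11.  59.] [-30.  10.  60.] [-30.  28.  59.]
122 [-24. -11.  60.] [-25.  10.  60.] [-25.  29.  60.]
126 [-41. -10.  91.] [-41.   9.  90.] [-41.  26.  90.]
130 [-40. -10.  96.] [-40.   9.  96.] [-40.  26.  96.]
134 [-38. -10. 101.] [-38.   9. 101.] [-38.  26. 101.]
138 [-37. -10. 107.] [-36.   9. 105.] [-37.  25. 107.]
142 [-35. -10. 111.] [-35.   9. 111.] [-35.  25. 111.]
146 [-34.
[... 225 characters left out ...]
 135.] [-28.   9. 135.] [-28.  25. 135.]
166 [-26.  -9. 140.] [-26.   9. 139.] [-26.  25. 138.]
170 [-21.  -9. 140.] [-25.   9. 144.] [-21.  25. 140.]
174 [-12.  -9. 137.] [-23.   9. 148.] [-12.  26. 137.]
178 [ -3. -10. 134.] [-22.   9. 152.] [ -3.  26. 135.]
182 [  7. -10. 132.] [-22.   9. 158.] [  7.  27. 132.]
186 [ 17. -10. 129.] [-19.   9. 161.] [ 18.  28. 128.]
190 [ 29. -10. 125.] [-17.   9. 165.] [ 28.  29. 125.]
194 [ 40. -11. 122.] [-17.   8. 170.] [ 41.  30. 121.]
198 [ 54. -11. 117.] [-15.   8. 174.] [ 53.  31. 117.]
202 [210. -17.  -1.] [ -7.   9. 172.] [177.  44.  25.]
206 [222. -17.  -0.] [  6.   9. 168.] [184.  44.  29.]
210 [234. -17.   1.] [236.  18.  -1.] [195.  45.  30.]
```

View pics/w1z.png

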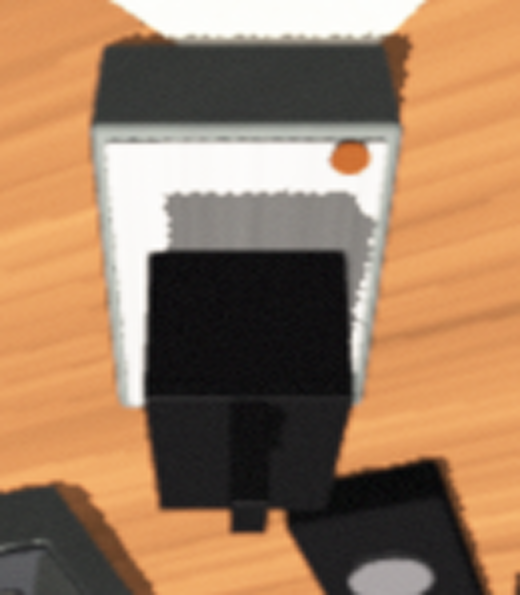

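Run:
```python
from h import *
f=dict(np.load('/tmp/w1.npz'));P=cloud(f,f['W'])
c=np.array([.4512,.362]);a=np.radians(-23.1);ex=np.array([np.cos(a),np.sin(a)]);ey=np.array([-ex[1],ex[0]])
def loc(P):return np.stack([(P[...,:2]-c)@ex,(P[...,:2]-c)@ey,P[...,2]],-1)*1000
L=loc(P)[60:215,190:330]
for v in list(range(92,166,8)):
    r=L[v-60];m=abs(r[:,2]-59)<8;print('w',v,r[m][[0,-1]].round(0).tolist(),np.diff(np.nonzero(m)[0][[0,-1]]))
for v in range(130,196,10):
    r=L[v-60];m=(r[:,2]>85)&(r[:,0]<60);q=r[m];print('guard',v,q[[0,-1]].round(0).tolist())
for v in (194,198,202,206):
    r=L[v-60];q=r[(r[:,2]>155)];print('tab',v,q[[0,-1]].round(1).tolist())
ft=dict(np.load('/tmp/top0.npz'));T=loc(cloud(ft))[190:255,130:190]
for v in range(4,64,4):
    r=T[v];m=(r[:,2]>50)&(abs(r[:,0])<80);
    if m.any():print('top',v+190,np.nonzero(m)[0][[0,-1]]+130,r[m][[0,-1]].round(0).tolist())
```

```text
w 92 [[-63.0, -36.0, 57.0], [-63.0, 51.0, 56.0]] [77]
w 100 [[-53.0, -36.0, 57.0], [-53.0, 52.0, 56.0]] [75]
w 108 [[-41.0, -37.0, 55.0], [-43.0, 51.0, 58.0]] [74]
w 116 [[-30.0, -37.0, 55.0], [-31.0, 52.0, 57.0]] [72]
w 124 [[-18.0, -36.0, 56.0], [-20.0, 52.0, 57.0]] [70]
w 132 [[-7.0, -36.0, 58.0], [-7.0, 52.0, 57.0]] [68]
w 140 [[6.0, -35.0, 57.0], [6.0, 52.0, 57.0]] [66]
w 148 [[21.0, -36.0, 56.0], [20.0, 52.0, 56.0]] [65]
w 156 [[35.0, -36.0, 57.0], [35.0, 52.0, 56.0]] [63]
w 164 [[49.0, -35.0, 58.0], [50.0, 52.0, 56.0]] [61]
guard 130 [[-39.0, -20.0, 95.0], [-39.0, 35.0, 95.0]]
guard 140 [[-35.0, -20.0, 107.0], [-35.0, 35.0, 107.0]]
guard 150 [[-31.0, -19.0, 120.0], [-32.0, 35.0, 120.0]]
guard 160 [[-27.0, -20.0, 132.0], [-28.0, 35.0, 132.0]]
guard 170 [[-20.0, -20.0, 139.0], [-22.0, 35.0, 140.0]]
guard 180 [[2.0, -19.0, 133.0], [1.0, 36.0, 134.0]]
guard 190 [[30.0, -19.0, 124.0], [28.0, 35.0, 125.0]]
tab 194 [[-16.7, 3.4, 169.8], [-16.8, 12.5, 169.8]]
tab 198 [[-14.1, 3.5, 172.8], [-15.4, 12.5, 173.9]]
tab 202 [[-4.1, 3.6, 170.0], [-4.6, 12.9, 170.3]]
tab 206 [[6.3, 3.8, 167.2], [4.8, 12.3, 168.3]]
top 202 [151 160] [[59.0, 33.0, 116.0], [65.0, 21.0, 55.0]]
top 206 [149 170] [[45.0, 32.0, 120.0], [65.0, -15.0, 50.0]]
top 210 [146 175] [[30.0, 34.0, 126.0], [60.0, -37.0, 50.0]]
top 214 [144 173] [[15.0, 36.0, 123.0], [45.0, -37.0, 56.0]]
top 218 [142 172] [[2.0, 33.0, 137.0], [31.0, -39.0, 53.0]]
top 222 [140 170] [[-12.0, 33.0, 140.0], [15.0, -38.0, 53.0]]
top 226 [139 168] [[-25.0, 31.0, 140.0], [0.0, -37.0, 54.0]]
top 230 [139 166] [[-51.0, 48.0, 57.0], [-15.0, -37.0, 57.0]]
top 234 [139 165] [[-63.0, 42.0, 58.0], [-29.0, -39.0, 55.0]]
top 238 [148 163] [[-63.0, 8.0, 62.0], [-44.0, -38.0, 55.0]]
top 242 [158 161] [[-64.0, -27.0, 53.0], [-59.0, -38.0, 57.0]]
```

```bash
cat >> h.py <<'E'
BC=np.array([.4538,.3694]);BA=-23.1;a_=np.radians(BA);EX=np.array([np.cos(a_),np.sin(a_),0]);EY=np.array([-EX[1],EX[0],0]);EZ=np.array([0,0,1.])
def bw(x,y,z): return np.r_[BC,0]+EX*x+EY*y+EZ*z
def gpose(th,back=0,tau0=65):
    a,h=.078,.082;tilt=np.radians(tau0)-th
    x=.046-a*np.cos(th)+h*np.sin(th);z=.062+a*np.sin(th)+h*np.cos(th)
    R=yawdown(BA+90,np.degrees(tilt))
    return bw(x,0,z)+R[:,0]*(.019-back),R
E
python3 - <<'E'
from h import *
p,R=gpose(.3,.08);print(p);rel(p,R)
E
```

```text
[0.40828656 0.38881313 0.20435424]
mm [62.   8.3 -6.4] deg [  0.1 -12.9   0. ] rows: [ 0.1551  0.0209 -0.0161] [ 0.0015 -0.2874  0.0007] minrows 1.2
```

```bash
python3 -m pendant '[[0.4,0.155,0.021,-0.016,0,-0.287,0],[0.4,0.155,0.021,-0.016,0,-0.287,0],[0.4,0.155,0.021,-0.016,0,-0.287,0]]'
python3 - <<'E'
from h import *
p,R=gpose(.3);print(p);rel(p,R)
E
python3 wv.py w2
```

```text
time_s: 3.45
tcp_pos: [0.4088, 0.3881, 0.2036]
tool_rot: [-0.004, 0.738, -0.407]
wrist_force: [-0.2, -0.1, 0.3]
grip_width: 0.742
[0.46280892 0.36555737 0.15062824]
mm [79.   0.7  0.2] deg [ 0.1 -0.1  0.2] rows: [0.1974 0.0017 0.0006] [ 0.0014 -0.0022  0.0036] minrows 1.3
[0.4093 0.3889 0.2054] [ 1.05 -0.08  2.04 -0.9   1.23  0.22] [0.1 0.2 0.1]
```

View pics/w2.png

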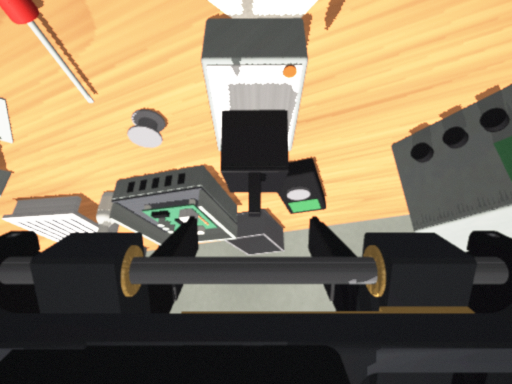

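The fin at (255,190) sits centred between the fingers at about 190 and 318, so I'm advancing and gripping.

```bash
python3 -m pendant '[[0.4,0.1,0,0,0,0,0],[0.4,0.198,0.002,0,0,0,0],[0.4,0.198,0.002,0,0,0,0],[0,0.198,0.002,0,0,0,0],[0,0.198,0.002,0,0,0,0],[0,0.198,0.002,0,0,0,0],[0,0.198,0.002,0,0,0,0]]'
python3 - <<'E'
from h import *
for t in (.45,.6,.75,.9,1.05):
    p,R=gpose(t);rel(p,R)
E
```

```text
time_s: 4.38
tcp_pos: [0.463, 0.3662, 0.1534]
tool_rot: [-0.001, 0.736, -0.406]
wrist_force: [-6.0, -3.5, 5.1]
grip_width: 0.103
mm [ 9.1 -0.6 10.5] deg [-0.1  8.6  0.1] rows: [ 0.0227 -0.0016  0.0262] [-0.0018  0.1912  0.0028] minrows 0.8
mm [18.  -0.6 21.7] deg [-0.1 17.2  0.1] rows: [ 0.045  -0.0015  0.0543] [-0.002   0.3822  0.0027] minrows 1.6
mm [28.5 -0.6 31.5] deg [-0.1 25.8  0.1] rows: [ 0.0713 -0.0014  0.0787] [-0.0022  0.5732  0.0026] minrows 2.4
mm [40.4 -0.5 39.6] deg [-0.1 34.4  0.1] rows: [ 0.1009 -0.0013  0.0989] [-0.0024  0.7642  0.0024] minrows 3.2
mm [53.3 -0.5 45.8] deg [-0.1 43.   0.1] rows: [ 0.1332 -0.0012  0.1145] [-0.0026  0.9551  0.0023] minrows 4.0
```

```bash
python3 -m pendant '[[0,0.008,0,0.013,0,0.1,0],[0,0.021,0,0.026,0,0.19,0],[0,0.032,0,0.041,0,0.286,0],[0,0.045,0,0.054,0,0.382,0],[0,0.058,0,0.067,0,0.48,0],[0,0.071,0,0.079,0,0.573,0],[0,0.086,0,0.089,0,0.67,0],[0,0.101,0,0.099,0,0.764,0]]'; python3 wv.py w3
python3 - <<'E'
from h import *
for t in (1.05,1.2,1.35,1.5,1.6,1.65):
    p,R=gpose(t);rel(p,R)
E
```

```text
time_s: 5.38
tcp_pos: [0.515, 0.3444, 0.1584]
tool_rot: [0.001, 1.338, -0.404]
wrist_force: [-4.7, -2.3, 6.0]
grip_width: 0.103
[0.5166 0.3437 0.1582] [ 0.59  0.03  1.86 -0.21  1.13 -0.49] [-1.7 -1.7  8.4]
mm [ 9.3 -1.  10.3] deg [-0.2  8.5 -0. ] rows: [ 0.0232 -0.0025  0.0256] [-0.0039  0.188  -0.0005] minrows 0.8
mm [18.2 -1.  21.5] deg [-0.2 17.1 -0. ] rows: [ 0.0455 -0.0024  0.0538] [-0.0038  0.379  -0.0008] minrows 1.6
mm [28.7 -0.9 31.3] deg [-0.2 25.7 -0.1] rows: [ 0.0717 -0.0023  0.0783] [-0.0038  0.57   -0.0011] minrows 2.4
mm [40.5 -0.9 39.4] deg [-0.2 34.2 -0.1] rows: [ 0.1012 -0.0023  0.0986] [-0.0037  0.761  -0.0014] minrows 3.2
mm [49.  -0.9 43.8] deg [-0.2 40.  -0.1] rows: [ 0.1225 -0.0022  0.1095] [-0.0036  0.8883 -0.0016] minrows 3.7
mm [53.4 -0.9 45.7] deg [-0.2 42.8 -0.1] rows: [ 0.1335 -0.0022  0.1142] [-0.0036  0.952  -0.0017] minrows 4.0
```

View pics/w3.png

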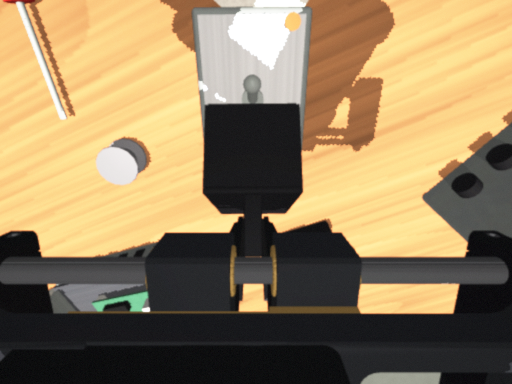

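The guard is lifting with the fin held at (253,230), and the toggle is now visible at (252,85). I'll carry on around the arc.

```bash
python3 -m pendant '[[0,0.01,0,0.013,0,0.095,0],[0,0.023,0,0.026,0,0.19,0],[0,0.034,0,0.041,0,0.286,0],[0,0.046,0,0.054,0,0.38,0],[0,0.058,0,0.067,0,0.475,0],[0,0.072,0,0.078,0,0.57,0],[0,0.086,0,0.089,0,0.665,0],[0,0.101,0,0.099,0,0.761,0],[0,0.122,0,0.11,0,0.888,0],[0,0.133,0,0.114,0,0.952,0],[0,0.133,0,0.114,0,0.952,0]]'; python3 wv.py w4
python3 - <<'E'
from h import *
p,R=gpose(1.65,.06);rel(p,R)
p,R=gpose(1.65,.09);rel(p,R)
E
```

```text
time_s: 6.8
tcp_pos: [0.5715, 0.3208, 0.1183]
tool_rot: [3.137, 1.06, 2.73]
wrist_force: [5.8, -3.5, 6.9]
grip_width: 0.105
[0.5714 0.3208 0.1185] [ 0.29  0.44  1.5   0.32  1.61 -0.93] [ 6.  -3.2  6.4]
mm [-57.1  -1.3  -1.1] deg [-0.1  0.4 -0.2] rows: [-0.1428 -0.0032 -0.0028] [-0.0025  0.0078 -0.0047] minrows 0.9
mm [-87.1  -1.2  -0.9] deg [-0.1  0.4 -0.2] rows: [-0.2178 -0.0029 -0.0023] [-0.0025  0.0078 -0.0047] minrows 1.4
```

View pics/w4.png

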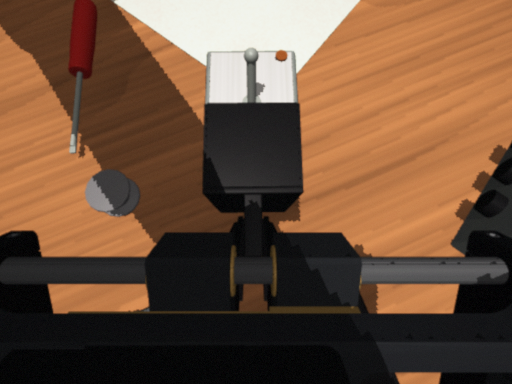

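```bash
python3 -m pendant '[[0.35,0,0,0,0,0,0],[0.35,0,0,0,0,0,0],[0.35,-0.08,0,0,0,0,0],[0.35,-0.22,0,0,0,0,0],[0.2,-0.22,0,0,0,0,0]]'
python3 - <<'E'
from h import *
R=yawdown(BA+90)
rel(bw(.10,0,.27),R)
rel(bw(-.055,0,.25),R)
E
```

```text
time_s: 7.48
tcp_pos: [0.6136, 0.3041, 0.2001]
tool_rot: [3.126, 1.068, 2.721]
wrist_force: [0.4, -0.6, -0.3]
grip_width: 0.289
mm [-26.3  -2.4 -97.3] deg [ -0.1 -28.8  -0.5] rows: [-0.0656 -0.006  -0.2433] [-0.0029 -0.64   -0.0107] minrows 2.7
mm [  65.9   -3.2 -223.5] deg [ -0.1 -28.8  -0.5] rows: [ 0.1649 -0.008  -0.5588] [-0.0029 -0.64   -0.0107] minrows 3.7
```

```bash
python3 -m pendant '[[0,-0.066,-0.006,-0.243,0,-0.64,-0.01],[0,-0.066,-0.006,-0.243,0,-0.64,-0.01],[0,0.05,-0.007,-0.4,0,-0.64,-0.01],[0,0.165,-0.008,-0.559,0,-0.64,-0.01],[0,0.165,-0.008,-0.559,0,-0.64,-0.01],[0,0.165,-0.008,-0.559,0,-0.64,-0.01]]'; python3 wv.py w5
python3 - <<'E'
from h import *
R=yawdown(BA+90)
rel(bw(-.055,0,.095),R)
rel(bw(.0,0,.095),R)
f=dict(np.load('/tmp/w5.npz'));P=cloud(f,f['W'])
L=np.stack([(P-np.r_[BC,0])@EX,(P-np.r_[BC,0])@EY,P[...,2]],-1)*1000
m=(abs(L[...,0])<40)&(abs(L[...,1])<25)&(L[...,2]>85)&(L[...,2]<130)
print(m.sum(),L[m].mean(0) if m.any() else '')
E
```

```text
time_s: 8.22
tcp_pos: [0.4001, 0.3915, 0.2482]
tool_rot: [-2.089, 1.568, -2.491]
wrist_force: [0.2, 0.7, -0.2]
grip_width: 0.005
[0.4017 0.3911 0.2487] [ 0.68 -0.09  1.81 -0.    1.42 -0.49] [1.2 0.7 0.4]
mm [153.7   0.8   1.5] deg [ 0.  -0.   0.1] rows: [0.3842 0.0019 0.0038] [ 0.0001 -0.0005  0.0022] minrows 2.5
mm [153.7   0.8  56.5] deg [ 0.  -0.   0.1] rows: [0.3842 0.0019 0.1413] [ 0.0001 -0.0005  0.0022] minrows 2.6
26 [-22.33013442  -0.65572232 108.00355692]
```

View pics/w5.png

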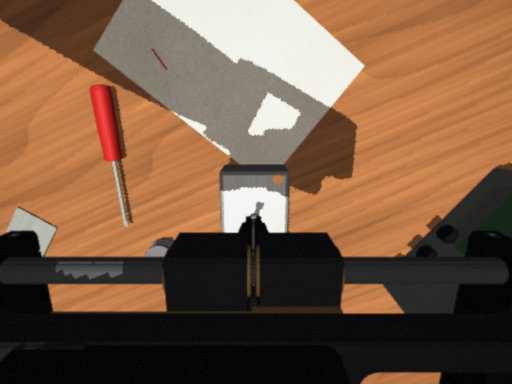

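```bash
python3 -m pendant '[[0,0.15,0.002,0.004,0,0,0],[0,0.3,0.002,0.004,0,0,0],[0,0.384,0.002,0.004,0,0,0],[0,0.384,0.002,0.004,0,0,0],[0,0.384,0.002,0.045,0,0,0],[0,0.384,0.002,0.085,0,0,0],[0,0.384,0.002,0.115,0,0,0],[0,0.384,0.002,0.141,0,0,0],[0,0.384,0.002,0.145,0,0,0]]'
python3 - <<'E'
from h import *
from bench import arm
s=arm.state();d=s['tcp_pos']-np.r_[BC,0];print('local',d@EX,d@EY,d[2],s['wrist_force'])
E
```

```text
time_s: 9.4
tcp_pos: [0.4561, 0.3687, 0.0954]
tool_rot: [-1.685, 1.57, -2.089]
wrist_force: [-0.9, 1.2, 1.1]
grip_width: 0.006
local 0.0023365128855882948 0.0002749508834971392 0.09540710783917217 [-0.87983573  1.22761258  1.10164393]
```

Force is still about 1 N, so I'll push on in small steps until it rises.

```bash
python3 -m pendant '[[0,0,0,0.006,0,0,0],[0,0,0,0.01,0,0,0],[0,0,0,0.01,0,0,0]]'
python3 - <<'E'
from h import *
from bench import arm
s=arm.state();d=s['tcp_pos']-np.r_[BC,0];print('local',d@EX,d@EY,d[2],s['wrist_force'])
E
```

```text
time_s: 9.78
tcp_pos: [0.457, 0.3684, 0.0952]
tool_rot: [-2.892, 1.565, 2.987]
wrist_force: [-7.5, 4.4, 3.6]
grip_width: 0.007
local 0.0033218676809648037 0.0003630029966376346 0.09522317257458174 [-7.45973467  4.43858826  3.56093734]
```

```bash
python3 -m pendant '[[0,0,0,-0.06,0,0,0],[0,-0.1,0,-0.12,0,0,0],[0.2,-0.25,0,-0.2,0,0,0],[0.35,-0.39,0,-0.2,0,0,0],[0.35,-0.39,0,-0.2,0,0,0]]'; python3 wv.py w6
python3 - <<'E'
from h import *
f=dict(np.load('/tmp/w6.npz'));P=cloud(f,f['W'])
L=np.stack([(P-np.r_[BC,0])@EX,(P-np.r_[BC,0])@EY,P[...,2]],-1)*1000
m=(abs(L[...,0])<40)&(abs(L[...,1])<25)&(L[...,2]>85)&(L[...,2]<115)
print(m.sum(),L[m].mean(0) if m.any() else '')
m=(L[...,0]>40)&(L[...,0]<160)&(abs(L[...,1])<30)&(L[...,2]>60)&(L[...,2]<190)
q=L[m];print(len(q));
for z in range(60,190,10):
    k=q[(q[:,2]>=z)&(q[:,2]<z+10)]
    if len(k):print(z,k[:,0].min().round(0),np.median(k[:,0]).round(0),k[:,0].max().round(0),len(k))
E
```

```text
time_s: 10.4
tcp_pos: [0.3855, 0.4022, 0.2589]
tool_rot: [1.554, 1.561, 1.152]
wrist_force: [-0.8, 0.5, 0.3]
grip_width: 0.262
[0.3845 0.4009 0.2551] [ 0.71 -0.11  1.82  0.    1.43 -0.46] [ 1.2 -0.1 -0.6]
109 [12.50002533  0.20983483 97.07135267]
1030
60 41.0 98.0 99.0 158
70 73.0 98.0 100.0 169
80 72.0 98.0 100.0 102
90 62.0 66.0 72.0 9
100 59.0 75.0 84.0 30
110 50.0 52.0 69.0 39
120 51.0 52.0 73.0 49
130 52.0 53.0 64.0 50
140 52.0 53.0 62.0 96
150 52.0 56.0 62.0 328
```

View pics/w6.png

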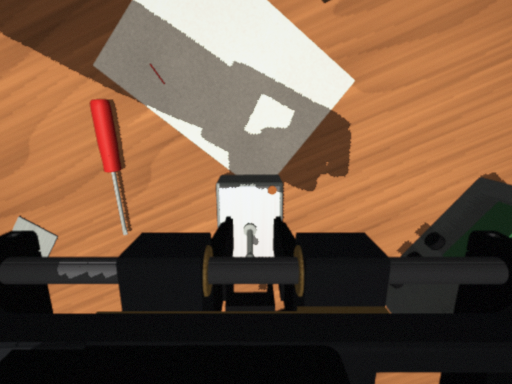

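The toggle lies at its back stop, since the lever surface fits 0.45 rad to the back. The guard is still at about 1.65, so I'll regrasp the fin and close it.

Run:
```python
from h import *
R=yawdown(BA+90)
rel(bw(.0,0,.275),R)
rel(bw(.11,0,.275),R)
p,R=gpose(1.65,.09);rel(p,R)
```

```text
mm [-20.1  -1.8  76. ] deg [ 0.  -0.1 -0.2] rows: [-0.0502 -0.0045  0.1901] [ 0.0008 -0.0033 -0.0051] minrows 1.3
mm [-20.4  -1.9 186. ] deg [ 0.  -0.1 -0.2] rows: [-0.0509 -0.0047  0.4651] [ 0.0008 -0.0033 -0.0051] minrows 3.0
mm [ 59.4  -2.2 245.2] deg [ 0.1 29.4 -0.2] rows: [ 0.1486 -0.0056  0.6129] [ 0.0021  0.6531 -0.0047] minrows 4.0
```

```bash
python3 -m pendant '[[0.35,-0.05,-0.005,0.19,0,0,0],[0.35,-0.05,-0.005,0.33,0,0,0],[0.35,-0.05,-0.005,0.465,0,0.2,0],[0.35,-0.05,-0.005,0.613,0,0.45,0],[0.35,0.149,-0.005,0.613,0.002,0.653,-0.005],[0.35,0.149,-0.005,0.613,0.002,0.653,-0.005],[0.35,0.149,-0.005,0.613,0.002,0.653,-0.005]]'; python3 wv.py w7;python3 - <<'E'
from h import *
p,R=gpose(1.65);rel(p,R)
E
```

```text
time_s: 11.32
tcp_pos: [0.607, 0.3036, 0.1921]
tool_rot: [-3.133, 1.052, 2.747]
wrist_force: [-0.8, 0.7, 0.9]
grip_width: 0.35
[0.608  0.3045 0.196 ] [ 0.25  0.44  1.36  0.31  1.75 -0.92] [ 0.2 -0.4  2. ]
mm [90.1 -0.7  1.7] deg [0.1 0.1 0.1] rows: [ 0.2251 -0.0018  0.0044] [0.0022 0.0014 0.0012] minrows 1.4
```

View pics/w7.png

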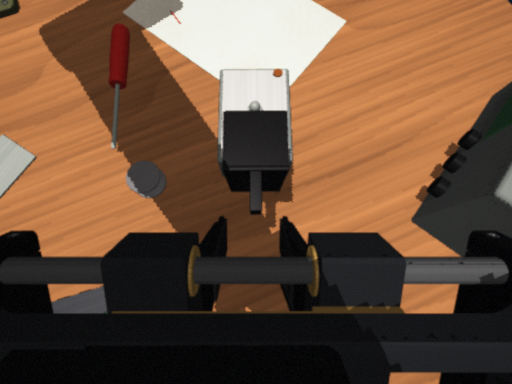

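The fin at (256,190) is centred between the fingers, so I'm gripping it.

```bash
python3 -m pendant '[[0.35,0.11,0,0.004,0,0,0],[0.35,0.218,0,0.004,0,0,0],[0.35,0.218,0,0.004,0,0,0],[0,0.218,0,0.004,0,0,0],[0,0.218,0,0.004,0,0,0],[0,0.218,0,0.004,0,0,0]]'
python3 - <<'E'
from h import *
for t in (1.5,1.35,1.2,1.05,.9,.87):
    p,R=gpose(t);rel(p,R)
E
```

```text
time_s: 12.12
tcp_pos: [0.5714, 0.3208, 0.1213]
tool_rot: [3.137, 1.059, 2.736]
wrist_force: [3.5, 0.6, 4.2]
grip_width: 0.102
mm [  0.1  -1.4 -13.5] deg [ 0.1 -8.4 -0.1] rows: [ 0.0001 -0.0034 -0.0336] [ 0.0032 -0.1857 -0.0019] minrows 0.8
mm [ -3.2  -1.3 -27.4] deg [  0.1 -17.   -0.1] rows: [-0.0079 -0.0033 -0.0686] [ 0.003  -0.3767 -0.0022] minrows 1.6
mm [ -4.2  -1.3 -41.7] deg [  0.1 -25.5  -0.1] rows: [-0.0106 -0.0032 -0.1044] [ 0.0028 -0.5677 -0.0024] minrows 2.4
mm [ -3.2  -1.3 -56.1] deg [  0.1 -34.1  -0.1] rows: [-0.008  -0.0032 -0.1401] [ 0.0027 -0.7587 -0.0026] minrows 3.2
mm [  0.   -1.2 -70. ] deg [  0.1 -42.7  -0.1] rows: [ 0.     -0.0031 -0.1751] [ 0.0025 -0.9496 -0.0028] minrows 4.0
mm [  0.9  -1.2 -72.8] deg [  0.1 -44.5  -0.1] rows: [ 0.0022 -0.0031 -0.1819] [ 0.0025 -0.9878 -0.0029] minrows 4.2
```

```bash
python3 -m pendant '[[0,0.001,0,-0.016,0,-0.093,0],[0,0,0,-0.034,0,-0.186,0],[0,-0.005,0,-0.051,0,-0.28,0],[0,-0.008,0,-0.069,0,-0.377,0],[0,-0.01,0,-0.086,0,-0.47,0],[0,-0.011,0,-0.104,0,-0.568,0],[0,-0.01,0,-0.122,0,-0.665,0],[0,-0.008,0,-0.14,0,-0.759,0],[0,-0.005,0,-0.158,0,-0.855,0],[0,0,0,-0.175,0,-0.95,0]]'
python3 - <<'E'
from h import *
for t in (.75,.6,.45,.3,.15):
    p,R=gpose(t);rel(p,R)
E
```

```text
time_s: 13.38
tcp_pos: [0.5167, 0.3438, 0.1597]
tool_rot: [0.012, 1.33, -0.391]
wrist_force: [-3.0, -6.8, 9.1]
grip_width: 0.1
mm [ -1.7  -1.2 -16. ] deg [-0.  -8.2 -0.2] rows: [-0.0042 -0.0029 -0.04  ] [-0.0003 -0.1829 -0.0038] minrows 0.8
mm [ -4.9  -1.1 -30. ] deg [ -0.  -16.8  -0.2] rows: [-0.0123 -0.0029 -0.075 ] [-0.0005 -0.3739 -0.0038] minrows 1.6
mm [ -6.   -1.1 -44.3] deg [ -0.  -25.4  -0.2] rows: [-0.0151 -0.0029 -0.1107] [-0.0008 -0.5649 -0.0038] minrows 2.4
mm [ -5.   -1.1 -58.6] deg [ -0.1 -34.   -0.2] rows: [-0.0125 -0.0029 -0.1465] [-0.0011 -0.7559 -0.0037] minrows 3.2
mm [ -1.9  -1.2 -72.6] deg [ -0.1 -42.6  -0.2] rows: [-0.0046 -0.0029 -0.1815] [-0.0014 -0.9469 -0.0036] minrows 4.0
```

```bash
python3 -m pendant '[[0,-0.002,-0.001,-0.021,0,-0.092,0],[0,-0.004,-0.002,-0.04,0,-0.183,0],[0,-0.008,-0.002,-0.058,0,-0.28,0],[0,-0.012,-0.002,-0.075,0,-0.374,0],[0,-0.014,-0.002,-0.093,0,-0.47,0],[0,-0.015,-0.002,-0.111,0,-0.565,0],[0,-0.014,-0.002,-0.129,0,-0.66,0],[0,-0.0125,-0.002,-0.1465,0,-0.756,0],[0,-0.009,-0.002,-0.164,0,-0.85,0],[0,-0.005,-0.002,-0.1815,0,-0.947,0]]'; python3 wv.py w8
python3 - <<'E'
from h import *
for t in (.08,0,-.03):
    p,R=gpose(t);rel(p,R)
E
```

```text
time_s: 14.62
tcp_pos: [0.4513, 0.3712, 0.1486]
tool_rot: [0.007, 0.58, -0.403]
wrist_force: [-12.8, -4.5, 10.9]
grip_width: 0.099
[0.4502 0.3717 0.1475] [ 1.02  0.05  2.09 -1.13  1.16  0.44] [-16.7  -2.8  17.6]
mm [-0.  -0.7 -8.3] deg [-0.1 -3.5 -0.1] rows: [-0.0001 -0.0017 -0.0206] [-0.003  -0.0768 -0.0022] minrows 0.3
mm [ -2.6  -0.7 -15.5] deg [-0.1 -8.  -0.1] rows: [-0.0066 -0.0018 -0.0387] [-0.0031 -0.1787 -0.0021] minrows 0.8
mm [ -3.4  -0.7 -18.2] deg [-0.1 -9.8 -0.1] rows: [-0.0086 -0.0018 -0.0455] [-0.0031 -0.2169 -0.0021] minrows 0.9
```

View pics/w8.png

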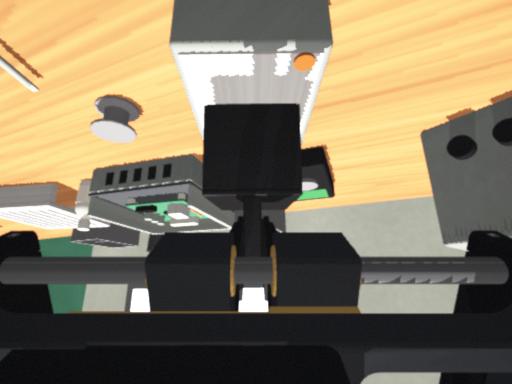

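```bash
python3 -m pendant '[[0,-0.008,-0.002,-0.012,0,-0.045,0],[0,-0.011,-0.002,-0.021,0,-0.08,0],[0,-0.013,-0.002,-0.03,0,-0.13,0],[0,-0.016,-0.002,-0.039,0,-0.18,0],[0,-0.016,-0.002,-0.042,0,-0.19,0],[0,-0.016,-0.002,-0.042,0,-0.19,0]]'; python3 wv.py w9
python3 - <<'E'
from h import *
f=dict(np.load('/tmp/w9.npz'));P=cloud(f,f['W'])
L=np.stack([(P-np.r_[BC,0])@EX,(P-np.r_[BC,0])@EY,P[...,2]],-1)*1000
for u in (215,235,255,285):
  for v in range(60,220,8): 
    q=L[v,u]
    if q[0]<80 and q[2]>30: print(u,v,q.round(0).tolist(),end=' ')
  print()
E
```

```text
time_s: 15.42
tcp_pos: [0.4374, 0.3768, 0.1381]
tool_rot: [0.004, 0.426, -0.402]
wrist_force: [4.7, -2.7, 2.4]
grip_width: 0.103
[0.4374 0.3768 0.1381] [ 1.09  0.13  2.11 -1.27  1.25  0.61] [ 4.7 -1.5  3.9]
215 60 [-64.0, -19.0, 48.0] 215 68 [-64.0, -19.0, 53.0] 215 76 [-64.0, -19.0, 57.0] 215 84 [-59.0, -20.0, 59.0] 215 92 [-52.0, -20.0, 60.0] 215 100 [-43.0, -22.0, 60.0] 215 108 [-45.0, -21.0, 66.0] 215 116 [-45.0, -21.0, 71.0] 215 124 [-44.0, -21.0, 75.0] 215 132 [-45.0, -21.0, 81.0] 215 140 [-44.0, -21.0, 85.0] 215 148 [-46.0, -21.0, 91.0] 215 156 [-46.0, -21.0, 95.0] 215 164 [-44.0, -21.0, 100.0] 215 172 [-44.0, -21.0, 104.0] 215 180 [-45.0, -20.0, 109.0] 215 188 [-45.0, -20.0, 114.0] 215 196 [-41.0, -21.0, 117.0] 215 204 [-6.0, -25.0, 118.0] 
235 60 [-65.0, -8.0, 49.0] 235 68 [-64.0, -8.0, 53.0] 235 76 [-63.0, -8.0, 57.0] 235 84 [-61.0, -9.0, 60.0] 235 92 [-53.0, -9.0, 60.0] 235 100 [-42.0, -10.0, 59.0] 235 108 [-44.0, -10.0, 65.0] 235 116 [-44.0, -9.0, 71.0] 235 124 [-44.0, -9.0, 76.0] 235 132 [-45.0, -9.0, 81.0] 235 140 [-46.0, -9.0, 86.0] 235 148 [-46.0, -9.0, 91.0] 235 156 
[... 569 characters left out ...]
255 172 [-46.0, 2.0, 105.0] 255 180 [-46.0, 2.0, 109.0] 255 188 [-45.0, 2.0, 114.0] 255 196 [-46.0, 2.0, 118.0] 255 204 [-45.0, 2.0, 123.0] 255 212 [-46.0, 2.0, 127.0] 
285 60 [-66.0, 18.0, 49.0] 285 68 [-65.0, 18.0, 54.0] 285 76 [-63.0, 18.0, 57.0] 285 84 [-61.0, 18.0, 60.0] 285 92 [-52.0, 19.0, 60.0] 285 100 [-43.0, 20.0, 60.0] 285 108 [-46.0, 20.0, 66.0] 285 116 [-46.0, 20.0, 71.0] 285 124 [-45.0, 20.0, 76.0] 285 132 [-46.0, 20.0, 81.0] 285 140 [-46.0, 19.0, 86.0] 285 148 [-46.0, 19.0, 91.0] 285 156 [-45.0, 19.0, 95.0] 285 164 [-45.0, 19.0, 100.0] 285 172 [-45.0, 19.0, 105.0] 285 180 [-45.0, 19.0, 109.0] 285 188 [-45.0, 19.0, 114.0] 285 196 [-38.0, 20.0, 117.0] 285 204 [-5.0, 23.0, 118.0]
```

View pics/w9.png

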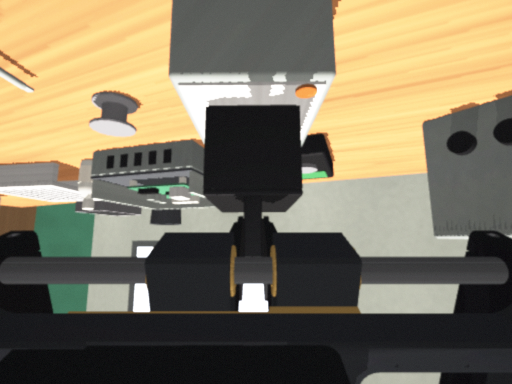

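The front wall is vertical (x constant at -45), so the guard is shut. I'll press down a few mm more to be sure, then release and back away.

```bash
python3 -m pendant '[[0,0.004,0,-0.009,0,0,0],[0,0.005,0,-0.012,0,0,0]]'; python3 -m pendant '[[0.35,0,0,0,0,0,0],[0.35,0,0,0,0,0,0],[0.35,-0.08,0,0,0,0,0],[0.35,-0.22,0,0,0,0,0],[0.35,-0.22,0,0,0,0,0]]'; python3 wv.py w10
python3 - <<'E'
from h import *
f=dict(np.load('/tmp/w10.npz'));P=cloud(f,f['W'])
L=np.stack([(P-np.r_[BC,0])@EX,(P-np.r_[BC,0])@EY,P[...,2]],-1)*1000
m=(L[...,0]>-50)&(L[...,0]<-35)&(abs(L[...,1])<25)&(L[...,2]>63)&(L[...,2]<116);q=L[m];print(np.polyfit(q[:,2],q[:,0],1))
b=cv2.cvtColor(f['pixels'],cv2.COLOR_RGB2GRAY);
rel([.36,.2,.33],yawdown(40))
E
```

```text
time_s: 15.72
tcp_pos: [0.4376, 0.377, 0.1379]
tool_rot: [0.007, 0.419, -0.405]
wrist_force: [-13.7, -5.1, 21.0]
grip_width: 0.103
time_s: 16.35
tcp_pos: [0.3623, 0.4111, 0.175]
tool_rot: [0.011, 0.421, -0.4]
wrist_force: [0.4, 0.4, 0.5]
grip_width: 0.348
[0.363  0.4098 0.1739] [ 1.24  0.09  2.08 -1.18  1.4   0.59] [ 0.9 -0.2 -0.7]
[ 8.34700630e-04 -4.51419801e+01]
mm [   8.7 -192.7  176.6] deg [ 23.4  64.5 -15.8] rows: [ 0.0218 -0.4817  0.4416] [ 0.521   1.4341 -0.3506] minrows 6.6
```

View pics/w10.png

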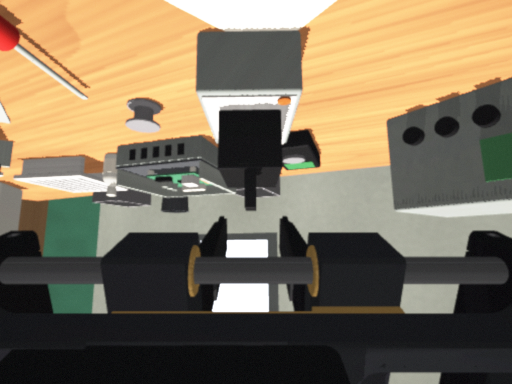

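The guard is shut, with the front wall within 0.001 rad of vertical. The fin is free at (250,185). On to the spatula.

Run:
```python
from h import *
rel([.34,.30,.30],yawdown(60,25))
```

```text
mm [ -31.6 -108.9  125. ] deg [ 4.5 40.8 -5.2] rows: [-0.0789 -0.2724  0.3125] [ 0.1     0.9072 -0.1167] minrows 3.9
```

```bash
python3 -m pendant '[[0.6,-0.08,-0.05,0.1,0.1,0.3,-0.117],[0.6,-0.08,-0.272,0.312,0.1,0.907,-0.117],[0.6,-0.08,-0.272,0.312,0.1,0.907,-0.117],[0.6,-0.08,-0.272,0.312,0.1,0.907,-0.117],[0.6,-0.08,-0.272,0.312,0.1,0.907,-0.117]]'
python3 - <<'E'
from h import *
rel([.4167,-.0536,.20],yawdown(34.8))
E
```

```text
time_s: 17.02
tcp_pos: [0.3419, 0.2985, 0.3021]
tool_rot: [0.011, 1.132, -0.521]
wrist_force: [-0.5, -0.5, -0.4]
grip_width: 0.596
mm [ 194.3 -266.4  177. ] deg [24.3 24.7 -5.7] rows: [ 0.4858 -0.6659  0.4424] [ 0.5411  0.548  -0.1265] minrows 6.0
```

```bash
python3 -m pendant '[[0.6,0.486,-0.666,0.442,0.541,0.548,-0.1265],[0.6,0.486,-0.666,0.442,0.541,0.548,-0.1265],[0.6,0.486,-0.666,0.442,0.541,0.548,-0.1265],[0.6,0.486,-0.666,0.442,0.541,0.548,-0.1265],[0.6,0.486,-0.666,0.442,0.541,0.548,-0.1265],[0.6,0.486,-0.666,0.442,0.541,0.548,-0.1265],[0.6,0.486,-0.666,0.442,0.541,0.548,-0.1265]]'; python3 wv.py w11
```

```text
time_s: 17.9
tcp_pos: [0.4143, -0.056, 0.1945]
tool_rot: [-2.169, 1.561, -3.139]
wrist_force: [0.3, 0.1, 0.3]
grip_width: 0.599
[ 0.4148 -0.0548  0.1955] [-0.26 -0.4   2.16 -0.    1.4  -0.86] [-1.2 -0.3 -0.4]
```

View pics/w11.png

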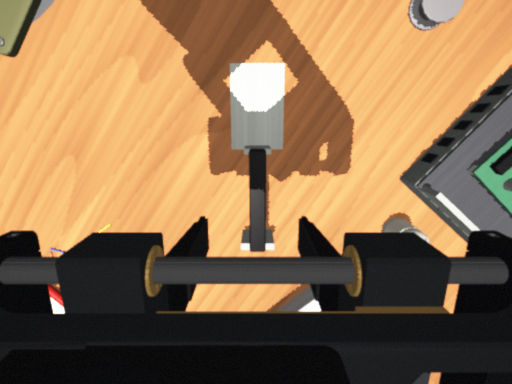

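The wrist view shows the blade at columns 232–284 with its tip at row 63, and the handle at (257,195), already aligned. I'll measure it accurately now.

Run:
```python
from h import *
f=dict(np.load('/tmp/w11.npz'));P=cloud(f,f['W'])
# handle: z 50..75
V,U=np.mgrid[:384,:512]
m=(P[...,2]>.055)&(P[...,2]<.075)&(V<245)&(V>120)&(U>225)&(U<290)
v,u=np.nonzero(m);Q=ray(f,np.c_[u,v],.066,f['W']);print('handle',rect(Q),len(Q),P[m][:,2].mean())
hsv=cv2.cvtColor(f['pixels'],cv2.COLOR_RGB2HSV)
m=(hsv[...,1]<90)&(hsv[...,2]>90)&(V<152)&(V>50)&(U>220)&(U<295)
k,l,st,c=cv2.connectedComponentsWithStats(m.astype(np.uint8));i=1+st[1:,4].argmax();print(st[i])
v,u=np.nonzero(l==i);Q=ray(f,np.c_[u,v],.003,f['W']);r=rect(Q);print('blade',r);print(cv2.boxPoints(r).round(1).tolist(), P[l==i][:,2].mean())
```

```text
handle ((423.52484130859375, -64.02885437011719), (17.305898666381836, 106.35803985595703), 34.27177810668945) 1576 0.06566681313298861
[ 229   62   56   90 4639]
blade ((368.6871032714844, 14.855216979980469), (65.52386474609375, 103.25912475585938), 34.52080154418945)
[[312.3999938964844, 38.79999923706055], [371.0, -46.20000076293945], [424.8999938964844, -9.100000381469727], [366.3999938964844, 76.0]] nan
```

Run:
```python
from h import *
rel([.4138,-.0511,.036],yawdown(34.4))
```

```text
mm [159.5   2.4  -2.7] deg [ 0.2 -0.3  0.4] rows: [ 0.3988  0.006  -0.0068] [ 0.0042 -0.0066  0.0088] minrows 2.6
```

```bash
python3 -m pendant '[[0.6,0.15,0.006,-0.007,0.004,-0.007,0.009],[0.6,0.3,0.006,-0.007,0.004,-0.007,0.009],[0.6,0.399,0.006,-0.007,0.004,-0.007,0.009],[0.6,0.399,0.006,-0.007,0.004,-0.007,0.009],[0,0.399,0.006,-0.007,0.004,-0.007,0.009],[0,0.399,0.006,-0.007,0.004,-0.007,0.009],[0,0.399,0.006,-0.007,0.004,-0.007,0.009],[0,0.399,0.006,-0.007,0.004,-0.007,0.009],[0,0.399,0.006,-0.007,0.004,-0.007,0.009]]'
python3 - <<'E'
from h import *
from bench import arm
s=arm.state();print(toolT(s).round(4),s['wrist_force'],s['grip_width']*95)
E
```

```text
time_s: 19.08
tcp_pos: [0.4143, -0.0512, 0.0365]
tool_rot: [0.812, 1.569, -0.159]
wrist_force: [-0.6, -0.1, 2.4]
grip_width: 0.187
[[ 1.800e-03  8.252e-01  5.648e-01  4.143e-01]
 [-3.000e-04  5.648e-01 -8.252e-01 -5.120e-02]
 [-1.000e+00  1.300e-03  1.200e-03  3.650e-02]
 [ 0.000e+00  0.000e+00  0.000e+00  1.000e+00]] [-0.58106608 -0.05196778  2.37153066] 17.745465034109884
```

```bash
python3 -m pendant '[[0,-0.06,0,0,0,0,0],[0,-0.2,0,0,0,0,0],[0,-0.35,0,0,0,0,0],[0,-0.45,0,0,0,0,0],[0,-0.45,0,0,0,0,0]]'; python3 wv.py w12
python3 - <<'E'
from h import *
from bench import arm
print(toolT(arm.state()).round(4))
f=dict(np.load('/tmp/w12.npz'));T=f['tool_from_camera'];P=cloud(f,T) # tool coords
V,U=np.mgrid[:384,:512]
# blade points: tool x ~ 36 mm ahead ; print grid
for v in range(60,250,10): print(v,[P[v,u].round(4).tolist() for u in (245,257,270)])
rel([.43,.05,.27],yawdown(-9))
E
```

```text
time_s: 19.7
tcp_pos: [0.4158, -0.0517, 0.22]
tool_rot: [0.732, 1.562, -0.238]
wrist_force: [0.2, -0.1, -1.5]
grip_width: 0.185
[ 0.4143 -0.0513  0.217 ] [-0.25 -0.43  2.14  0.    1.43 -0.85] [-0.6  0.7 -2.5]
[[ 3.500e-03  8.253e-01  5.646e-01  4.143e-01]
 [-8.000e-04  5.646e-01 -8.253e-01 -5.130e-02]
 [-1.000e+00  2.400e-03  2.600e-03  2.170e-01]
 [ 0.000e+00  0.000e+00  0.000e+00  1.000e+00]]
60 [[0.032, -0.0053, -0.1081], [0.033, 0.0025, -0.1082], [0.0327, 0.0109, -0.1082]]
70 [[0.0325, -0.0054, -0.1021], [0.033, 0.0025, -0.1022], [0.0329, 0.011, -0.1022]]
80 [[0.0336, -0.0055, -0.0961], [0.0331, 0.0025, -0.096], [0.0326, 0.0111, -0.096]]
90 [[0.0333, -0.0055, -0.0898], [0.0336, 0.0025, -0.0898], [0.0328, 0.0112, -0.0897]]
100 [[0.0338, -0.0056, -0.0834], [0.0329, 0.0026, -0.0834], [0.0326, 0.0113, -0.0834]]
110 [[0.0335, -0.0056, -0.0769], [0.0329, 0.0026, -0.0769], [0.0339, 0.0115, -0.0769]]
120 [[0.0318, -0.0056, -0.0703], [0.0329, 0.0026, -0.0703], [0.0333, 0.0115, -0.0703]]
130 [[0.0347, -0.0057, -0.0635], [0.0338, 0.0026, -0.0636], [0.0341, 0.0117, -0.0636]]
140 [[0.0332, -0
[... 357 characters left out ...]
0362], [-0.0046, 0.0022, -0.0363], [-0.0027, 0.01, -0.0359]]
190 [[-0.0283, -0.0042, -0.0362], [-0.0275, 0.0019, -0.036], [-0.0107, 0.0096, -0.0318]]
200 [[-0.0296, -0.0042, -0.0313], [-0.0289, 0.0019, -0.0311], [0.221, 0.0239, 0.041]]
210 [[-0.0288, -0.0042, -0.0257], [-0.03, 0.0019, -0.0261], [0.2215, 0.0241, 0.056]]
220 [[-0.0298, -0.0043, -0.0206], [-0.0299, 0.002, -0.0206], [-0.0077, 0.0101, -0.0125]]
230 [[-0.0302, -0.0043, -0.0152], [-0.0298, 0.002, -0.015], [-0.0204, 0.0094, -0.0112]]
240 [[-0.0293, -0.0043, -0.0092], [-0.0295, 0.002, -0.0093], [-0.0339, 0.0086, -0.0112]]
mm [-53.   70.3 -74.6] deg [43.4  0.1 -0.2] rows: [-0.1326  0.1757 -0.1864] [ 0.964   0.002  -0.0042] minrows 4.1
```

View pics/w12.png

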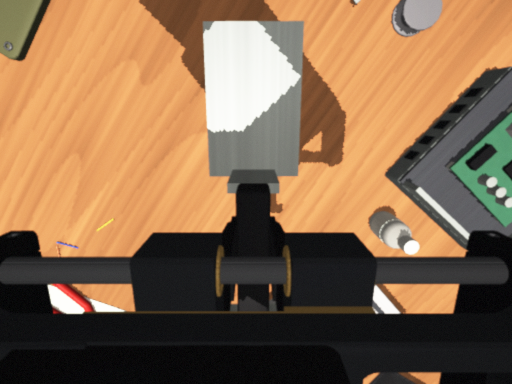

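No droop: the blade is level in the tool frame, and its tip is about 131 mm ahead of the TCP. Next I turn it towards the hotplate.

```bash
python3 -m pendant '[[0,-0.13,0.05,-0.05,0.25,0,0],[0,-0.13,0.176,-0.186,0.96,0,0],[0,-0.13,0.176,-0.186,0.96,0,0],[0,-0.13,0.176,-0.186,0.96,0,0],[0,-0.13,0.176,-0.186,0.96,0,0]]'
python3 - <<'E'
from h import *
rel([.40,.12,.30],yawdown(-53))
E
```

```text
time_s: 20.38
tcp_pos: [0.4288, 0.0503, 0.2651]
tool_rot: [-1.133, 1.568, -2.859]
wrist_force: [0.1, -0.8, -2.5]
grip_width: 0.187
mm [-34.9 -39.3 -64.4] deg [44.1  0.1  0.1] rows: [-0.0872 -0.0982 -0.1609] [0.9802 0.0028 0.0026] minrows 4.1
```

```bash
python3 -m pendant '[[0,-0.087,-0.098,-0.16,0.25,0,0],[0,-0.087,-0.098,-0.16,0.98,0,0],[0,-0.087,-0.098,-0.16,0.98,0,0],[0,-0.087,-0.098,-0.16,0.98,0,0],[0,-0.087,-0.098,-0.16,0.98,0,0]]'
python3 - <<'E'
from h import *
rel([.40,.165,.30],yawdown(-97.7))
E
```

```text
time_s: 21.0
tcp_pos: [0.3988, 0.1195, 0.2961]
tool_rot: [-0.436, 1.562, -2.934]
wrist_force: [-0.5, 0.1, -1.7]
grip_width: 0.192
mm [ -4.  -35.7 -28.2] deg [44.6  0.5  0. ] rows: [-0.01   -0.0892 -0.0705] [9.91e-01 1.19e-02 6.00e-04] minrows 4.2
```

```bash
python3 -m pendant '[[0,-0.01,-0.089,-0.07,0.25,0.01,0],[0,-0.01,-0.089,-0.07,0.99,0.01,0],[0,-0.01,-0.089,-0.07,0.99,0.01,0],[0,-0.01,-0.089,-0.07,0.99,0.01,0],[0,-0.01,-0.089,-0.07,0.99,0.01,0]]'; python3 wv.py w13
python3 - <<'E'
from bench import grab_frame
import cv2,numpy as np
for n in('top','scene'):
    f=grab_frame(n);cv2.imwrite(f'pics/{n}1.png',f['pixels'][:,:,::-1]);np.savez(f'/tmp/{n}1.npz',**f)
E
```

```text
time_s: 21.62
tcp_pos: [0.3987, 0.1645, 0.2961]
tool_rot: [0.361, 1.563, -2.916]
wrist_force: [-0.2, -0.2, -2.0]
grip_width: 0.184
[0.3987 0.1645 0.2962] [ 0.27 -0.42  2.    0.    1.57  1.97] [-1.7  0.7 -2.9]
```

View pics/w13.png

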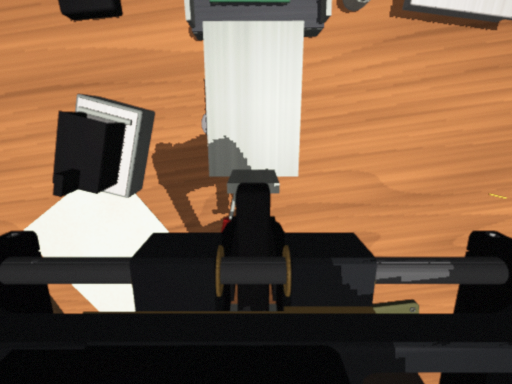

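View pics/top1.png

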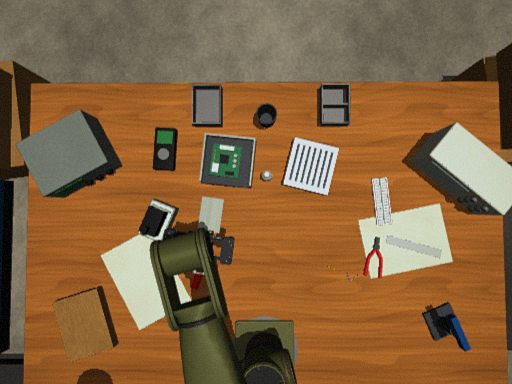

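View pics/scene1.png

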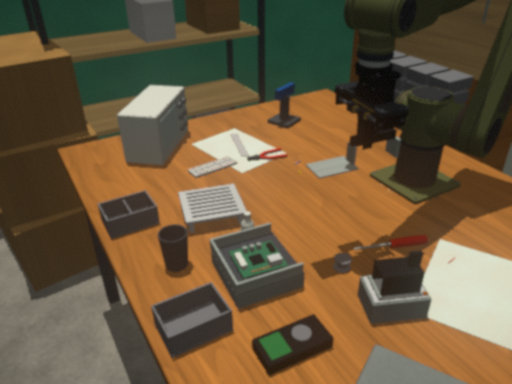

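The wrist view shows the hotplate's open front ahead of the blade tip at (255,25). The top and scene views are clear of the hotplate, so I'll fit the board, hotplate and stand in both.

```bash
cat > bd.py <<'E'
from h import *
def quadfit(m,f,z,tag,W=None):
    m=cv2.morphologyEx(m.astype(np.uint8),cv2.MORPH_CLOSE,np.ones((5,5)))
    cs,_=cv2.findContours(m,cv2.RETR_EXTERNAL,cv2.CHAIN_APPROX_NONE);c=max(cs,key=cv2.contourArea)
    h=np.zeros_like(m);cv2.drawContours(h,[c],-1,1,-1)
    v,u=np.nonzero(h);Q=ray(f,np.c_[u,v],z,W)*1000
    mu=Q.mean(0);r=cv2.minAreaRect(Q.astype(np.float32))
    a=r[2];a=a-90 if a>45 else a
    # moments orientation by rotated bounding: robust edge estimate with percentiles
    print(tag,'centroid',mu.round(1),'rect c',np.round(r[0],1),'size',np.round(r[1],1),'yaw(mod90)',round(a,2))
def masks(f,uv,tag):
    hsv=cv2.cvtColor(f['pixels'],cv2.COLOR_RGB2HSV);V,U=np.mgrid[:384,:512]
    return hsv,V,U
if __name__=='__main__':
    t=dict(np.load('/tmp/top1.npz'));s=dict(np.load('/tmp/scene1.npz'))
    hsv,V,U=masks(t,0,0);w=(U>203)&(U<252)&(V>137)&(V<184)
    quadfit((hsv[...,0]>45)&(hsv[...,0]<90)&(hsv[...,1]>70)&w,t,.058,'top board')
    w=(U>275)&(U<345)&(V>130)&(V<200);quadfit((hsv[...,1]<70)&(hsv[...,2]>130)&w,t,.045,'top stand')
    hsv,V,U=masks(s,0,0);w=(U>220)&(U<295)&(V>230)&(V<285)
    quadfit((hsv[...,0]>45)&(hsv[...,0]<90)&(hsv[...,1]>70)&w,s,.058,'scene board')
    P=cloud(s);w=(U>170)&(U<260)&(V>170)&(V<240)&(P[...,2]>.034)&(P[...,2]<.056)
    quadfit(w,s,.045,'scene stand')
    a=cv2.resize(t['pixels'][130:200,195:345,::-1],None,fx=5,fy=5,interpolation=cv2.INTER_CUBIC);cv2.imwrite('pics/t1z.png',a)
    a=cv2.resize(s['pixels'][175:310,170:310,::-1],None,fx=4,fy=4,interpolation=cv2.INTER_CUBIC);cv2.imwrite('pics/s1z.png',a)
E
python3 bd.py
```

```text
top board centroid [659.1 131.2] rect c [662.9 130.8] size [101.5 113.2] yaw(mod90) -7.74
top stand centroid [ 643.9 -165.9] rect c [ 644.1 -165.7] size [159.6 169.7] yaw(mod90) -14.28
scene board centroid [671.4 140.7] rect c [663.2 134.2] size [100.3 109.1] yaw(mod90) -7.93
scene stand centroid [ 650.5 -152.2] rect c [ 648.  -155.5] size [170.4 169.6] yaw(mod90) -14.24
```

View pics/t1z.png

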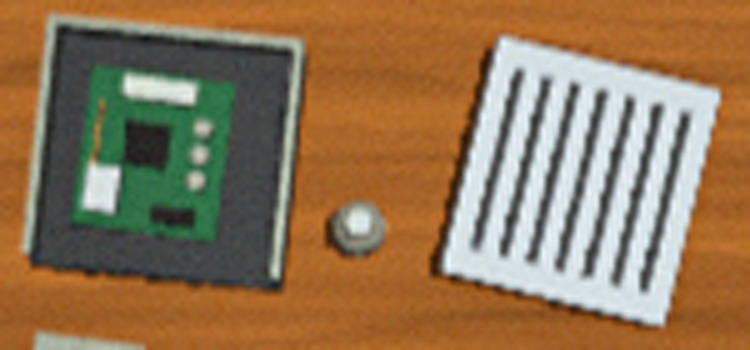

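View pics/s1z.png

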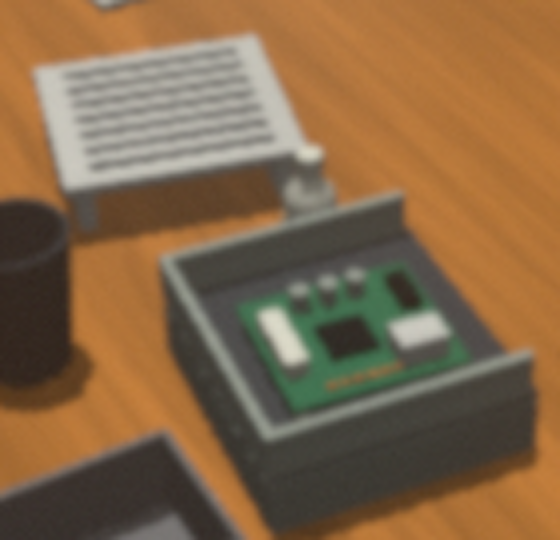

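```bash
cat >> h.py <<'E'
BD=np.array([.663,.132,0]);BY=-7.8
def bpose(ahead,z):  # TCP such that board centre is 'ahead' m in front of TCP along board axis
    d=np.array([np.cos(np.radians(BY)),np.sin(np.radians(BY)),0]);p=BD-ahead*d;p[2]=z;return p,yawdown(BY-90)
E
python3 - <<'E'
from h import *
rel(*bpose(.205,.13))
rel(*bpose(.205,.09))
E
```

```text
mm [166.6  -3.8 -62. ] deg [ 0.2  0.4 -0.1] rows: [ 0.4164 -0.0095 -0.1551] [ 0.004   0.0078 -0.0028] minrows 2.8
mm [206.6  -3.9 -62.3] deg [ 0.2  0.4 -0.1] rows: [ 0.5164 -0.0097 -0.1557] [ 0.004   0.0078 -0.0028] minrows 3.5
```

```bash
python3 -m pendant '[[0,0.14,-0.01,-0.155,0.004,0.008,-0.003],[0,0.28,-0.01,-0.155,0.004,0.008,-0.003],[0,0.416,-0.01,-0.155,0.004,0.008,-0.003],[0,0.5,-0.01,-0.155,0.004,0.008,-0.003],[0,0.5,-0.01,-0.155,0.004,0.008,-0.003],[0,0.5,-0.01,-0.155,0.004,0.008,-0.003]]'; python3 wv.py w14
python3 - <<'E'
from h import *
from bench import arm
print(toolT(arm.state()).round(4))
rel(*bpose(.205,.0855))
f=dict(np.load('/tmp/w14.npz'));P=cloud(f,f['W'])
for v in (25,60,100,140,165): print(v,[P[v,u].round(4).tolist() for u in (215,253,290)])
print('deck',[P[v,u].round(4).tolist() for v,u in ((10,190),(10,320),(5,253),(15,340))])
E
```

```text
time_s: 22.52
tcp_pos: [0.4606, 0.1602, 0.0978]
tool_rot: [-2.721, 1.569, 0.284]
wrist_force: [-0.0, -0.4, -1.8]
grip_width: 0.184
[0.4613 0.1604 0.0988] [ 0.22 -0.14  2.11  0.    1.16  1.93] [-0.1  1.3 -1.1]
[[ 0.0039 -0.1355 -0.9908  0.4613]
 [ 0.0011 -0.9908  0.1355  0.1604]
 [-1.     -0.0016 -0.0037  0.0988]
 [ 0.      0.      0.      1.    ]]
mm [13.3  0.8  1.3] deg [ 0.  -0.2  0.1] rows: [0.0333 0.0019 0.0033] [ 0.0003 -0.0047  0.002 ] minrows 0.2
25 [[0.5898, 0.1672, 0.0655], [0.5868, 0.1434, 0.0647], [0.5833, 0.1203, 0.0659]]
60 [[0.5699, 0.1708, 0.0645], [0.5662, 0.1462, 0.0663], [0.5632, 0.1222, 0.0644]]
100 [[0.5452, 0.1749, 0.0651], [0.5417, 0.1495, 0.0656], [0.5384, 0.1247, 0.064]]
140 [[0.519, 0.1794, 0.0648], [0.5154, 0.1531, 0.0641], [0.5119, 0.1275, 0.0646]]
165 [[0.5017, 0.1823, 0.0653], [0.498, 0.1555, 0.065], [0.4944, 0.1294, 0.065]]
deck [[0.6078, 0.1846, 0.0436], [0.595, 0.0959, 0.0457], [0.6044, 0.141, 0.0453], [0.5905, 0.0819, 0.044]]
```

View pics/w14.png

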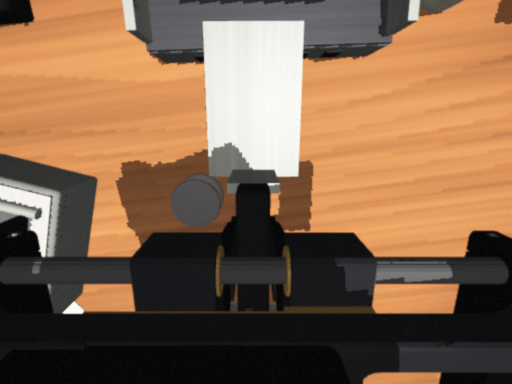

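The blade is level, and its underside is 36.8 mm below the TCP reading. I'm lowering to mid-gap height.

```bash
python3 -m pendant '[[0,0.02,0.002,0.003,0,-0.005,0.002],[0,0.035,0.002,0.003,0,-0.005,0.002],[0,0.035,0.002,0.003,0,-0.005,0.002]]'
python3 - <<'E'
from h import *
from bench import arm
print(toolT(arm.state()).round(4))
for a in (.16,.12,.098): rel(*bpose(a,.0853))
E
```

```text
time_s: 22.95
tcp_pos: [0.4596, 0.1597, 0.0844]
tool_rot: [0.298, 1.57, -2.979]
wrist_force: [-0.4, -0.4, -2.5]
grip_width: 0.187
[[-1.000e-03 -1.355e-01 -9.908e-01  4.596e-01]
 [-2.000e-04 -9.908e-01  1.355e-01  1.597e-01]
 [-1.000e+00  3.000e-04  9.000e-04  8.440e-02]
 [ 0.000e+00  0.000e+00  0.000e+00  1.000e+00]]
mm [ -0.9  -0.2 -45.2] deg [ 0.   0.1 -0. ] rows: [-0.0022 -0.0004 -0.1131] [ 0.0003  0.0012 -0.0004] minrows 0.7
mm [ -0.9  -0.1 -85.2] deg [ 0.   0.1 -0. ] rows: [-0.0023 -0.0004 -0.2131] [ 0.0003  0.0012 -0.0004] minrows 1.4
mm [-1.000e+00 -1.000e-01 -1.072e+02] deg [ 0.   0.1 -0. ] rows: [-0.0024 -0.0004 -0.2681] [ 0.0003  0.0012 -0.0004] minrows 1.7
```

```bash
python3 -m pendant '[[0,-0.002,0,-0.03,0,0,0],[0,-0.002,0,-0.06,0,0,0],[0,-0.002,0,-0.09,0,0,0],[0,-0.002,0,-0.09,0,0,0]]'; python3 wv.py w15
python3 - <<'E'
from h import *
rel(*bpose(.098,.0853))
f=dict(np.load('/tmp/w15.npz'));P=cloud(f,f['W'])
for v in (3,10,20,30,40): print(v,[P[v,u].round(4).tolist() for u in (190,215,253,290,315)])
E
```

```text
time_s: 23.45
tcp_pos: [0.4965, 0.1546, 0.0854]
tool_rot: [0.363, 1.57, -2.915]
wrist_force: [-0.1, 0.2, -2.4]
grip_width: 0.187
[0.4958 0.1546 0.0851] [ 0.2  -0.05  2.05  0.    1.14  1.91] [ 0.5  0.4 -2.5]
mm [ -0.3  -0.3 -70.8] deg [-0.   0.1 -0. ] rows: [-0.0007 -0.0007 -0.1769] [-0.0003  0.0018 -0.0005] minrows 1.1
3 [[0.6322, 0.1718, 0.0738], [0.6302, 0.158, 0.0741], [0.633, 0.1362, 0.0574], [0.6302, 0.1138, 0.0564], [0.6273, 0.0993, 0.0591]]
10 [[0.629, 0.1725, 0.0732], [0.6272, 0.1586, 0.073], [0.6291, 0.1368, 0.0578], [0.6262, 0.1143, 0.0572], [0.624, 0.0993, 0.0575]]
20 [[0.6238, 0.1734, 0.0741], [0.6219, 0.1594, 0.0741], [0.6235, 0.1375, 0.0586], [0.6183, 0.1163, 0.0663], [0.6187, 0.0997, 0.0573]]
30 [[0.6216, 0.1759, 0.0644], [0.6196, 0.161, 0.0645], [0.6182, 0.1383, 0.0579], [0.6129, 0.1169, 0.0667], [0.6131, 0.1002, 0.0576]]
40 [[0.6178, 0.1779, 0.0585], [0.6161, 0.1626, 0.057], [0.6127, 0.139, 0.0577], [0.6096, 0.1161, 0.0577], [0.6073, 0.1008, 0.0581]]
```

View pics/w15.png

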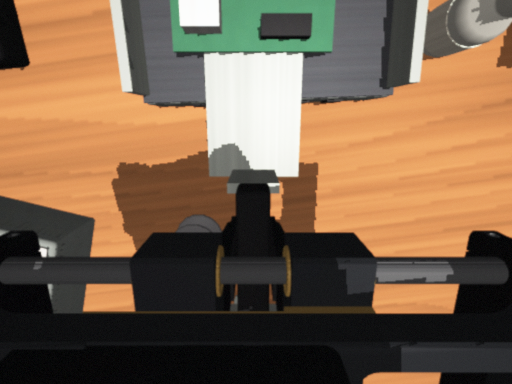

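The blade is under the board and centred on it: the board edge spans columns 174–333 and the blade 205–302. I'll measure the edge distance and yaw.

```bash
cat > edge.py <<'E'
import sys
from h import *
f=dict(np.load(f'/tmp/{sys.argv[1]}.npz'));z=float(sys.argv[2]);lo,hi=int(sys.argv[3]),int(sys.argv[4]);vm=int(sys.argv[5])
# board front edge in TOOL coords: lowest green pixel per column, plane tool x = z
hsv=cv2.cvtColor(f['pixels'],cv2.COLOR_RGB2HSV);g=(hsv[...,0]>45)&(hsv[...,0]<95)&(hsv[...,1]>80)
T=f['tool_from_camera']
pts=[]
for u in range(lo,hi):
    v=np.nonzero(g[:vm,u])[0]
    if len(v):pts.append((u,v.max()+.5))
pts=np.array(pts);r=np.stack([(pts[:,0]-f['cx'])/f['fx'],(pts[:,1]-f['cy'])/f['fy'],np.ones(len(pts))],-1)@T[:3,:3].T
c=T[:3,3];Q=c+r*((z-c[0])/r[:,0])[:,None]
k=np.polyfit(Q[:,1],Q[:,2],1);res=abs(np.polyval(k,Q[:,1])-Q[:,2])<.0015;k=np.polyfit(Q[res,1],Q[res,2],1)
print('front edge tool z at y=0: %.1f mm, slope %.2f deg'%(k[1]*1000,np.degrees(np.arctan(k[0]))),res.sum())
for v in (int(x) for x in sys.argv[6:]):
    u=np.nonzero(g[v,lo-20:hi+20])[0]+lo-20;rr=np.array([[(x-f['cx'])/f['fx'],(v-f['cy'])/f['fy'],1] for x in (u[0]-.5,u[-1]+.5)])@T[:3,:3].T
    print('row',v,'sides tool y',((c+rr*((z-c[0])/rr[:,0])[:,None])[:,1]*1000).round(1))
E
python3 edge.py w15 0.0275 180 325 60 30 40 46
```

```text
front edge tool z at y=0: -110.6 mm, slope 0.03 deg 145
row 30 sides tool y [-50.9  48.8]
row 40 sides tool y [-50.7  49.2]
row 46 sides tool y [-50.9  48.8]
```

```bash
python3 -m pendant '[[0,0,-0.002,-0.03,0,0,0],[0,0,-0.002,-0.06,0,0,0],[0,0,-0.002,-0.09,0,0,0],[0,0,-0.002,-0.12,0,0,0],[0,0,-0.002,-0.15,0,0,0],[0,0,-0.002,-0.17,0,0,0],[0,0,-0.002,-0.17,0,0,0]]'; python3 wv.py w16; python3 edge.py w16 0.0275 180 205 180; python3 edge.py w16 0.0275 180 325 200 60
```

```text
time_s: 24.38
tcp_pos: [0.5638, 0.1461, 0.0851]
tool_rot: [0.253, 1.569, -3.025]
wrist_force: [0.1, -0.2, -2.3]
grip_width: 0.186
[0.5633 0.1462 0.0849] [0.16 0.09 1.91 0.   1.14 1.87] [-0.1 -0.3 -2.1]
front edge tool z at y=0: -42.4 mm, slope 0.95 deg 24
front edge tool z at y=0: -43.5 mm, slope -0.04 deg 144
row 60 sides tool y [-50.2  50. ]
```

View pics/w16.png

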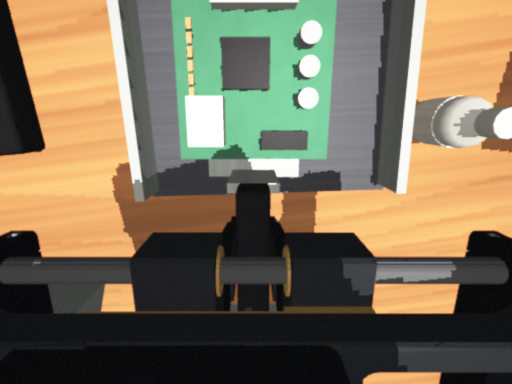

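The board is straddled cleanly, with about 6 mm between its edge and the upright. Lifting gently.

```bash
python3 -m pendant '[[0,-0.006,0,0,0,0,0],[0,-0.012,0,0,0,0,0],[0,-0.02,0,0,0,0,0],[0,-0.03,0,0,0,0,0],[0,-0.05,0,0,0,0,0],[0,-0.075,0,0,0,0,0],[0,-0.105,0,0,0,0,0],[0,-0.14,0,0,0,0,0],[0,-0.17,0,0,0,0,0],[0,-0.195,0,0,0,0,0],[0,-0.205,0,0,0,0,0],[0,-0.205,0,0,0,0,0]]'; python3 wv.py w17; python3 edge.py w17 0.0305 180 325 200 60 100 140
python3 - <<'E'
from h import *
from bench import arm
s=arm.state();print(toolT(s).round(4),s['moment'])
E
```

```text
time_s: 25.92
tcp_pos: [0.5635, 0.1462, 0.1671]
tool_rot: [0.231, 1.569, -3.047]
wrist_force: [0.4, 0.0, -3.6]
grip_width: 0.185
[0.5632 0.1461 0.1666] [0.16 0.01 1.85 0.   1.28 1.87] [ 0.1  0.3 -3.2]
front edge tool z at y=0: -44.4 mm, slope -0.06 deg 143
row 60 sides tool y [-50.3  49.5]
row 100 sides tool y [-50.   49.9]
row 140 sides tool y [-50.3  49.6]
[[-2.600e-03 -1.361e-01 -9.907e-01  5.632e-01]
 [-3.000e-04 -9.907e-01  1.361e-01  1.461e-01]
 [-1.000e+00  7.000e-04  2.500e-03  1.666e-01]
 [ 0.000e+00  0.000e+00  0.000e+00  1.000e+00]] [0.02374831 0.11281986 0.01250184]
```

View pics/w17.png

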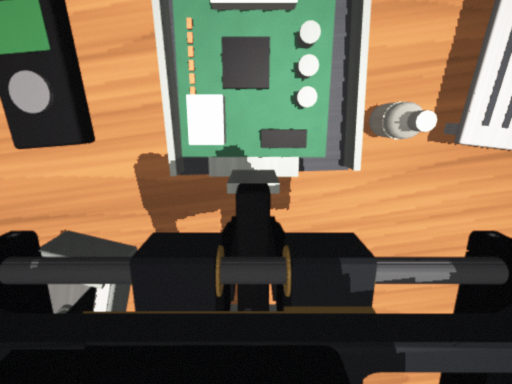

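Run:
```python
from h import *
d=np.array([np.cos(np.radians(-14.3)),np.sin(np.radians(-14.3)),0])
p=np.array([.6441,-.1657,.166])-.099*d;print(p);rel([p[0],p[1],.166],yawdown(-104.3))
```

```text
[ 0.54816744 -0.1412471   0.166     ]
mm [  0.7 286.7 -24.2] deg [ 6.5  0.1 -0. ] rows: [ 0.0017  0.7169 -0.0606] [ 0.144   0.0031 -0.001 ] minrows 4.6
```

```bash
python3 -m pendant '[[0,0.001,0.01,0,0.002,0.003,0],[0,0.001,0.03,-0.002,0.006,0.003,0],[0,0.001,0.06,-0.005,0.012,0.003,0],[0,0.001,0.1,-0.008,0.02,0.003,0],[0,0.001,0.145,-0.012,0.03,0.003,0],[0,0.001,0.195,-0.016,0.04,0.003,0],[0,0.001,0.25,-0.021,0.05,0.003,0],[0,0.001,0.305,-0.026,0.062,0.003,0],[0,0.001,0.36,-0.03,0.074,0.003,0],[0,0.001,0.415,-0.035,0.085,0.003,0],[0,0.001,0.47,-0.04,0.097,0.003,0],[0,0.001,0.525,-0.044,0.108,0.003,0],[0,0.001,0.575,-0.048,0.118,0.003,0],[0,0.001,0.62,-0.052,0.127,0.003,0],[0,0.001,0.66,-0.056,0.134,0.003,0],[0,0.001,0.69,-0.058,0.14,0.003,0],[0,0.001,0.708,-0.06,0.144,0.003,0],[0,0.001,0.717,-0.06,0.144,0.003,0],[0,0.001,0.717,-0.06,0.144,0.003,0],[0,0.001,0.717,-0.06,0.144,0.003,0]]'; python3 wv.py w18; python3 edge.py w18 0.0305 180 325 200 60 100 140
python3 - <<'E'
from bench import grab_frame
import cv2,numpy as np
for n in('top','scene'):
    f=grab_frame(n);cv2.imwrite(f'pics/{n}2.png',f['pixels'][:,:,::-1]);np.savez(f'/tmp/{n}2.npz',**f)
E
```

```text
time_s: 28.48
tcp_pos: [0.548, -0.1409, 0.1663]
tool_rot: [1.376, 1.57, -2.014]
wrist_force: [-0.4, -0.8, -2.3]
grip_width: 0.189
[ 0.548  -0.1409  0.1663] [-0.35 -0.03  1.89 -0.    1.28  1.47] [ 0.5  0.2 -2.8]
front edge tool z at y=0: -44.6 mm, slope 0.16 deg 111
row 60 sides tool y [-49.6  49.6]
row 100 sides tool y [-49.2  49.3]
row 140 sides tool y [-49.6  49.6]
```

View pics/w18.png

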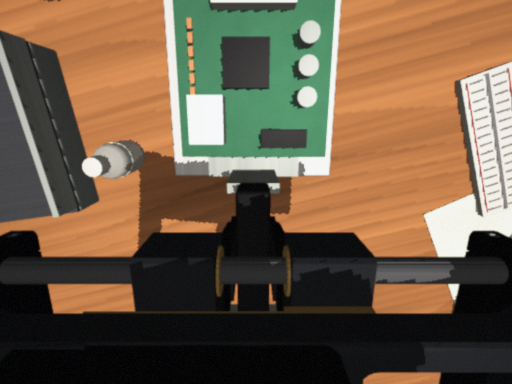

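View pics/top2.png

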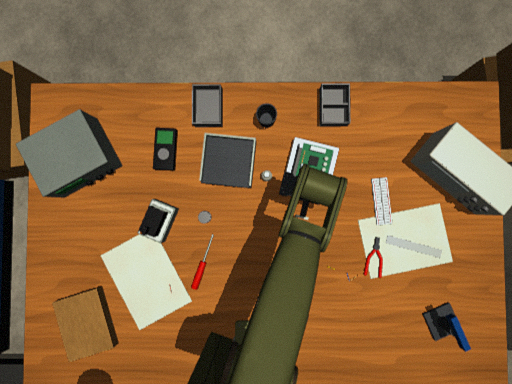

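The board is now over the stand. The stand's edges show at columns 166–177 on the left, 330–341 on the right and row 175 in front. I'll measure them in the tool frame.

```bash
cat > st.py <<'E'
import sys
from h import *
from bench import arm
n,tz=sys.argv[1],float(sys.argv[2])
f=dict(np.load(f'/tmp/{n}.npz'));T=f['tool_from_camera'];c=T[:3,3]
hsv=cv2.cvtColor(f['pixels'],cv2.COLOR_RGB2HSV)
wood=(hsv[...,0]<25)&(hsv[...,1]>90)
xs=tz-.045
def cast(uv):
    uv=np.array(uv,float);r=np.stack([(uv[:,0]-f['cx'])/f['fx'],(uv[:,1]-f['cy'])/f['fy'],np.ones(len(uv))],-1)@T[:3,:3].T
    return c+r*((xs-c[0])/r[:,0])[:,None]
def fit(Q,i,j):
    for _ in range(4):
        k=np.polyfit(Q[:,i],Q[:,j],1);e=abs(np.polyval(k,Q[:,i])-Q[:,j]);Q=Q[e<max(.001,np.median(e)*2)]
    return k,len(Q)
L,Rr,F=[],[],[]
w=(hsv[...,1]<60)&(hsv[...,2]>140)
for v in range(10,165,3):
    u=np.nonzero(w[v,150:200])[0];
    if len(u):L.append((150+u[0]-.5,v))
    u=np.nonzero(w[v,310:360])[0];
    if len(u):Rr.append((310+u[-1]+.5,v))
for u in list(range(185,212,2))+list(range(295,325,2)):
    v=np.nonzero(w[150:200,u])[0]
    if len(v):F.append((u,150+v[-1]+.5))
kl,n1=fit(cast(L),2,1);kr,n2=fit(cast(Rr),2,1);kf,n3=fit(cast(F),1,2)
print('left y=%.1f slope %.2f'%(np.polyval(kl,-.099)*1e3,np.degrees(kl[0])),n1,'right y=%.1f slope %.2f'%(np.polyval(kr,-.099)*1e3,np.degrees(kr[0])),n2,'front z=%.1f slope %.2f'%(kf[1]*1e3,np.degrees(kf[0])),n3)
E
python3 st.py w18 .1663
```

```text
left y=-80.8 slope -0.05 51 right y=78.2 slope 0.03 52 front z=-19.9 slope 6.69 17
```

```bash
cat >> st.py <<'E'
Q=cast(F);print(np.c_[np.array(F),Q[:,1:]*1e3].round(1)[::3].tolist())
E
python3 st.py w18 .1663
python3 - <<'E'
import cv2
a=cv2.imread('pics/w18.png');cv2.imwrite('pics/w18z.png',cv2.resize(a[130:200,150:350],None,fx=4,fy=4,interpolation=cv2.INTER_CUBIC))
E
```

```text
left y=-80.8 slope -0.05 51 right y=78.2 slope 0.03 52 front z=-19.9 slope 6.69 17
[[185.0, 163.5, -69.7, -24.9], [191.0, 161.5, -63.5, -27.0], [197.0, 162.5, -57.4, -25.9], [203.0, 160.5, -51.2, -28.0], [209.0, 174.5, -45.6, -13.5], [297.0, 175.5, 45.2, -12.4], [303.0, 173.5, 51.3, -14.5], [309.0, 175.5, 57.6, -12.4], [315.0, 175.5, 63.8, -12.4], [321.0, 175.5, 70.0, -12.4]]
```

View pics/w18z.png

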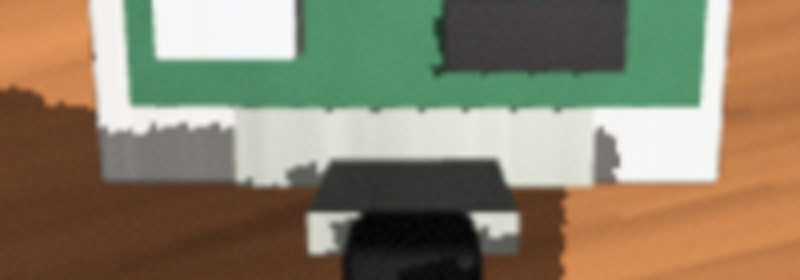

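```bash
python3 -m pendant '[[0,0.01,-0.003,0.003,0,0,0],[0,0.03,-0.003,0.003,0,0,0],[0,0.055,-0.003,0.003,0,0,0],[0,0.085,-0.003,0.003,0,0,0],[0,0.115,-0.003,0.003,0,0,0],[0,0.14,-0.003,0.003,0,0,0],[0,0.155,-0.003,0.003,0,0,0],[0,0.165,-0.003,0.003,0,0,0],[0,0.165,-0.003,0.003,0,0,0]]'; python3 wv.py w19; python3 edge.py w19 0.0305 180 325 200 60 100 140;python3 - <<'E'
from h import *
from bench import arm
print(toolT(arm.state()).round(4))
E
python3 st.py w19 .1003
```

```text
time_s: 29.75
tcp_pos: [0.5471, -0.1395, 0.1002]
tool_rot: [1.332, 1.57, -2.059]
wrist_force: [-0.2, 0.2, -3.3]
grip_width: 0.19
[ 0.5473 -0.1396  0.1006] [-0.34  0.04  1.94 -0.    1.16  1.48] [ 0.2  0.6 -2.4]
front edge tool z at y=0: -44.5 mm, slope 0.15 deg 120
row 60 sides tool y [-49.6  50.2]
row 100 sides tool y [-49.2  50. ]
row 140 sides tool y [-49.6  49.6]
[[ 2.000e-04 -2.464e-01 -9.692e-01  5.473e-01]
 [-9.000e-04 -9.692e-01  2.464e-01 -1.396e-01]
 [-1.000e+00  8.000e-04 -4.000e-04  1.006e-01]
 [ 0.000e+00  0.000e+00  0.000e+00  1.000e+00]]
left y=-76.1 slope -4.75 49 right y=77.2 slope 3.54 41 front z=-28.0 slope 0.50 17
[[185.0, 170.5, -54.4, -29.6], [191.0, 171.5, -49.6, -28.8], [197.0, 172.5, -44.9, -28.0], [203.0, 170.5, -40.1, -29.6], [209.0, 175.5, -35.4, -25.6], [297.0, 177.5, 34.9, -23.9], [303.0, 173.5, 39.6, -27.2], [309.0, 171.5, 44.3, -28.8], [315.0, 172.5, 49.1, -28.0], [321.0, 171.5, 53.8, -28.8]]
```

View pics/w19.png

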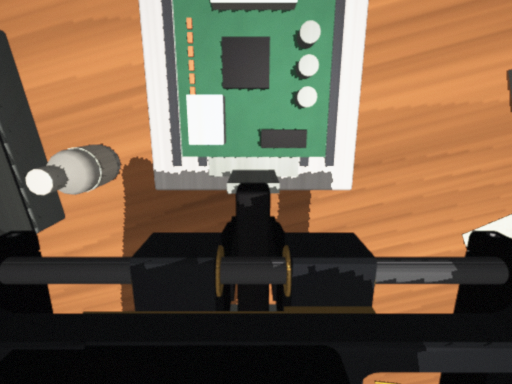

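```bash
sed -i 's/w\[v,150:200\]/w[v,130:200]/;s/L.append((150+/L.append((130+/;s/w\[v,310:360\]/w[v,310:385]/;s/range(10,165,3)/range(10,160,3)/' st.py
sed -i "s/^w=(hsv.*/w=(hsv[...,1]<75)\&(hsv[...,2]>60)/" st.py
python3 st.py w19 .1003
```

```text
left y=-79.7 slope -0.07 50 right y=79.3 slope -0.03 50 front z=-14.0 slope 0.01 29
[[185.0, 189.5, -55.3, -14.0], [191.0, 189.5, -50.5, -14.0], [197.0, 189.5, -45.6, -14.0], [203.0, 189.5, -40.7, -14.0], [209.0, 189.5, -35.9, -14.0], [297.0, 189.5, 35.3, -14.0], [303.0, 189.5, 40.2, -14.0], [309.0, 189.5, 45.0, -14.0], [315.0, 189.5, 49.9, -14.0], [321.0, 189.5, 54.7, -14.0]]
```

The board is within 1 mm and about 0.1° of centred on the stand. Lowering gently until its feet take the load.

```bash
python3 -m pendant '[[0,0.01,0,0,0,0,0],[0,0.018,0,0,0,0,0],[0,0.024,0,0,0,0,0],[0,0.028,0,0,0,0,0],[0,0.032,0,0,0,0,0],[0,0.036,0,0,0,0,0],[0,0.038,0,0,0,0,0],[0,0.038,0,0,0,0,0]]'; python3 wv.py w20
python3 - <<'E'
from h import *
f=dict(np.load('/tmp/w20.npz'));P=cloud(f,f['W'])
for v,u in ((20,215),(150,240),(150,310),(170,220),(165,285),(170,165),(180,340)): print(v,u,P[v,u].round(4).tolist())
E
```

```text
time_s: 30.8
tcp_pos: [0.5474, -0.1396, 0.0854]
tool_rot: [2.218, 1.57, -1.173]
wrist_force: [0.4, 0.0, -2.8]
grip_width: 0.185
[ 0.5474 -0.1396  0.0854] [-0.34  0.05  1.95 -0.    1.13  1.48] [-0.5  0.1 -2.2]
20 215 [0.6775, -0.1484, 0.0583]
150 240 [0.5969, -0.1427, 0.057]
150 310 [0.5852, -0.1892, 0.0582]
170 220 [0.5862, -0.1248, 0.052]
165 285 [0.5781, -0.1708, 0.0515]
170 165 [0.5953, -0.0842, 0.0451]
180 340 [0.5556, -0.2088, 0.0448]
```

View pics/w20.png

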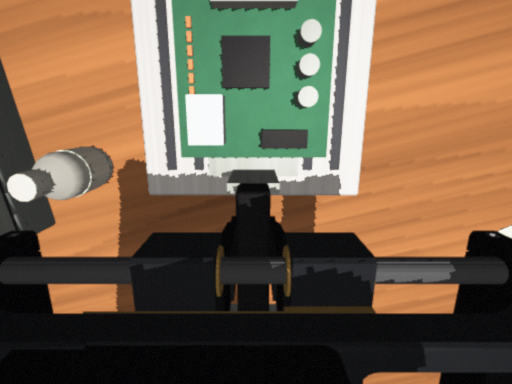

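The board stands on the deck (laminate top at 58 mm) and the blade is free under it with about 3 mm to spare. Withdrawing straight back.

```bash
python3 - <<'E'
from h import *
from bench import arm
T=toolT(arm.state());p=T[:3,3]+.15*np.array([-.9689,.247,0]);p[2]=.0855;rel(p,yawdown(-104.3))
E
python3 -m pendant '[[0,0,0,0.012,0,0,0],[0,0,0,0.035,0,0,0],[0,0,0,0.06,0,0,0],[0,0,0,0.09,0,0,0]]'; python3 wv.py w21; python3 edge.py w21 0.0275 185 320 140 60
python3 - <<'E'
from h import *
from bench import arm
print(toolT(arm.state()).round(4))
E
```

```text
mm [-2.0e-01 -1.0e-01  1.5e+02] deg [ 0. -0. -0.] rows: [-4.00e-04 -2.00e-04  3.75e-01] [ 0.0006 -0.0008 -0.001 ] minrows 2.4
time_s: 31.35
tcp_pos: [0.5116, -0.1305, 0.0854]
tool_rot: [2.124, 1.57, -1.267]
wrist_force: [-0.1, 0.3, -1.8]
grip_width: 0.186
[ 0.5102 -0.13    0.085 ] [-0.35 -0.03  2.04 -0.    1.13  1.47] [ 0.5  1.  -3.3]
front edge tool z at y=0: -80.9 mm, slope -0.01 deg 135
row 60 sides tool y [-49.5  49.5]
[[-1.600e-03 -2.464e-01 -9.692e-01  5.102e-01]
 [-3.000e-04 -9.692e-01  2.464e-01 -1.300e-01]
 [-1.000e+00  7.000e-04  1.500e-03  8.500e-02]
 [ 0.000e+00  0.000e+00  0.000e+00  1.000e+00]]
```

View pics/w21.png

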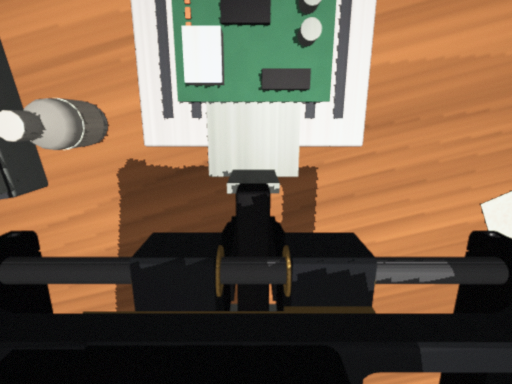

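The board stays put while the blade slides out, so I'm continuing.

```bash
python3 -m pendant '[[0,0,0,0.03,0,0,0],[0,0,0,0.065,0,0,0],[0,0,0,0.105,0,0,0],[0,0,0,0.15,0,0,0],[0,0,0,0.2,0,0,0],[0,0,0,0.25,0,0,0],[0,0,0,0.3,0,0,0],[0,0,0,0.34,0,0,0],[0,0,0,0.34,0,0,0]]'; python3 wv.py w22
python3 - <<'E'
from h import *
from bench import arm
print(toolT(arm.state()).round(4))
E
```

```text
time_s: 32.52
tcp_pos: [0.3774, -0.0962, 0.0849]
tool_rot: [0.594, 1.569, -2.797]
wrist_force: [-0.5, -0.4, -1.7]
grip_width: 0.19
[ 0.3782 -0.0964  0.0852] [-0.39 -0.38  2.33 -0.    1.19  1.43] [ 0.3  0.8 -2.2]
[[-5.000e-04 -2.466e-01 -9.691e-01  3.782e-01]
 [-7.000e-04 -9.691e-01  2.466e-01 -9.640e-02]
 [-1.000e+00  8.000e-04  4.000e-04  8.520e-02]
 [ 0.000e+00  0.000e+00  0.000e+00  1.000e+00]]
```

View pics/w22.png

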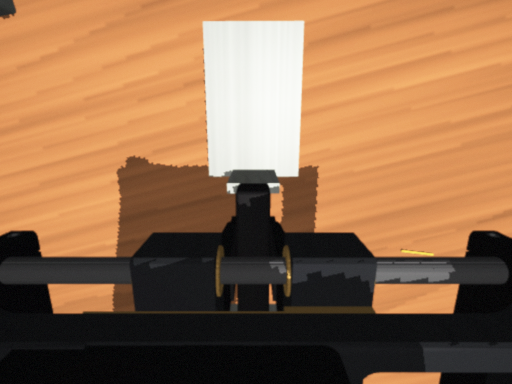

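The bench under the spatula is clear, so I'll set it down here.

```bash
python3 -m pendant '[[0,0.03,0,0,0,0,0],[0,0.06,0,0,0,0,0],[0,0.09,0,0,0,0,0],[0,0.108,0,0,0,0,0],[0,0.114,0,0,0,0,0],[0,0.118,0,0,0,0,0],[0,0.121,0,0,0,0,0],[0,0.121,0,0,0,0,0]]'
python3 - <<'E'
from h import *
from bench import arm
s=arm.state();print(toolT(s).round(4),s['wrist_force'],s['moment'])
E
```

```text
time_s: 33.58
tcp_pos: [0.3783, -0.0966, 0.037]
tool_rot: [1.717, 1.57, -1.674]
wrist_force: [0.6, 0.1, -2.8]
grip_width: 0.186
[[-1.000e-04 -2.466e-01 -9.691e-01  3.783e-01]
 [-9.000e-04 -9.691e-01  2.466e-01 -9.660e-02]
 [-1.000e+00  9.000e-04 -1.000e-04  3.700e-02]
 [ 0.000e+00  0.000e+00  0.000e+00  1.000e+00]] [ 0.5717632   0.12141704 -2.75089719] [0.0229044  0.05554375 0.03355358]
```

```bash
python3 -m pendant '[[0,0.002,0,0,0,0,0],[0,0.002,0,0,0,0,0]]'; python3 -m pendant '[[0.3,0,0,0,0,0,0],[0.3,0,0,0,0,0,0],[0.5,0,0,0,0,0,0],[0.5,-0.01,0,0,0,0,0],[0.5,-0.1,0,0,0,0,0],[0.6,-0.25,0,0,0,0,0],[0.6,-0.4,0,0,0,0,0],[0.6,-0.4,0,0,0,0,0]]'; python3 wv.py w23
python3 - <<'E'
from h import *
from bench import grab_frame
f=dict(np.load('/tmp/w23.npz'));P=cloud(f,f['W'])
print([P[v,253].round(4).tolist() for v in range(70,250,12)])
for n in('top','scene'):
    f=grab_frame(n);cv2.imwrite(f'pics/{n}3.png',f['pixels'][:,:,::-1]);np.savez(f'/tmp/{n}3.npz',**f)
rel([.2,-.35,.33],yawdown(-104.3))
E
```

```text
time_s: 33.83
tcp_pos: [0.3786, -0.0967, 0.0366]
tool_rot: [2.205, 1.57, -1.185]
wrist_force: [0.6, 0.3, 0.1]
grip_width: 0.185
time_s: 34.83
tcp_pos: [0.3817, -0.0977, 0.2032]
tool_rot: [2.944, 1.558, -0.447]
wrist_force: [0.6, -0.8, -0.3]
grip_width: 0.596
[ 0.38   -0.0971  0.1997] [-0.39 -0.49  2.21 -0.    1.42  1.43] [-0.5  0.3 -1.1]
[[0.5064, -0.1298, -0.0], [0.4927, -0.1263, 0.003], [0.4793, -0.1229, 0.0029], [0.4657, -0.1195, 0.0021], [0.4517, -0.1159, 0.0028], [0.4375, -0.1123, 0.0026], [nan, nan, nan], [0.4121, -0.1057, 0.0396], [0.4023, -0.1031, 0.0651], [0.3897, -0.0999, 0.0664], [0.3766, -0.0966, 0.0659], [0.3631, -0.0931, 0.0655], [0.3496, -0.0897, 0.066], [0.3354, -0.0861, 0.0652], [0.3218, -0.0826, 0.0667]]
mm [-134.1  289.9  110. ] deg [ 0.  0. -0.] rows: [-0.3352  0.7247  0.2749] [ 0.0006  0.0009 -0.001 ] minrows 5.4
```

View pics/w23.png

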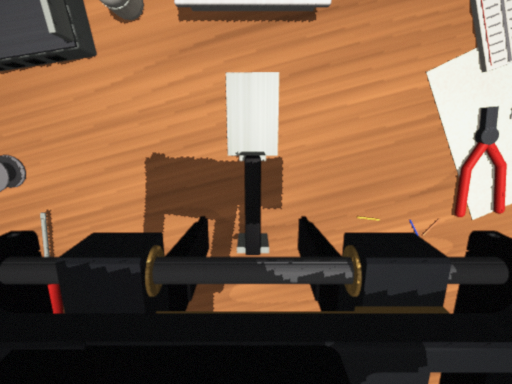

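View pics/scene3.png

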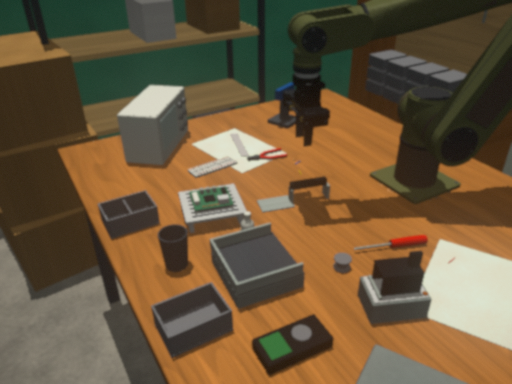

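View pics/top3.png

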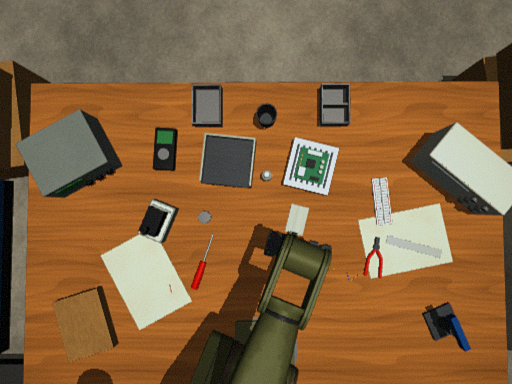

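The spatula stands level, with the blade top at 3 mm and the handle top at 66 mm. The board is on the stand and the bystanders haven't moved. I'll do one numeric check of the board against the stand and of the guard before handing in.

Run:
```python
from h import *
from bd import quadfit
t=dict(np.load('/tmp/top3.npz'));o=dict(np.load('/tmp/top0.npz'))
hsv=cv2.cvtColor(t['pixels'],cv2.COLOR_RGB2HSV);V,U=np.mgrid[:384,:512];w=(U>280)&(U<342)&(V>132)&(V<198)
quadfit((hsv[...,0]>45)&(hsv[...,0]<90)&(hsv[...,1]>70)&w,t,.058,'board')
quadfit(((hsv[...,1]<70)&(hsv[...,2]>130)|(hsv[...,0]>45)&(hsv[...,0]<90))&w,t,.045,'stand')
P=cloud(t);L=np.stack([(P-np.r_[BC,0])@EX,(P-np.r_[BC,0])@EY,P[...,2]],-1)
m=(abs(L[...,1])<.025)&(L[...,0]>-.04)&(L[...,0]<.04)&(L[...,2]>.10)&(L[...,2]<.13);q=L[m];print('guard plate slope,z',np.polyfit(q[:,0],q[:,2],1),m.sum())
d=np.abs(t['pixels'].astype(int)-o['pixels']).sum(2)
for n,(u,v) in dict(meter=(165,148),spool=(205,217),bottle=(266,175),screw=(203,262),cutters=(374,255),bread=(381,201),pot=(265,116)).items(): print(n,(d[v-14:v+14,u-14:u+14]>120).sum())
```

```text
board centroid [ 641.3 -165.2] rect c [ 644.7 -166. ] size [ 98.6 110.9] yaw(mod90) -14.37
stand centroid [ 643.8 -165.8] rect c [ 644.2 -165.3] size [160.5 169.7] yaw(mod90) -14.29
guard plate slope,z [-0.01214343  0.11829636] 349
meter 0
spool 0
bottle 0
screw 0
cutters 0
bread 0
pot 0
```

```bash
python3 -c "
from bench import job;print(job.close_job())"
```

```text
the job is handed in; nothing more can be done
None
```

The job is done and handed in at about 35 s. No verdict came back.

**What I did:**
- **Switch:** I lifted the guard by its tab, pushed the toggle to its rear stop until I felt about 8 N, and closed the guard again.
- **Board:** I slid the spatula under it from the hotplate's open front, lifted it, and set it on the stand. The gripper never touched it.
- **Spatula:** I stood it on clear bench, let go, and raised the gripper clear.

**Last checks:**
- **Board on stand:** its centre is within 1 mm of the stand's and its edges within 0.1° of square.
- **Spatula:** it stands level, with the blade top at 3 mm and the handle top at 66 mm.
- **Other objects:** the first and last top images show no change at the seven bystanders.
- **Toggle:** its lever fitted the off angle, 0.45 rad back, before I closed the guard. The closed guard hides it, so I could not check it again.
- **Guard:** two measurements differ slightly. The wrist camera read the front wall vertical to 0.001 rad, but the noisier top camera gave the plate a 0.012 rad slope. I took that as noise and the guard as shut.

Forces rose for a moment to about 24 N while I was closing the guard, and about 26 N on the final press to seat it. Both are measured wrist forces, well under the 120 N limit.

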